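Pack the half-lapped template plates into their tray

ROBOT

A 6-joint arm with a two-finger parallel gripper is mounted at the origin on the work surface. World frame = base frame: x ahead of the robot, y to its left, z up, the work surface at z = 0. Lengths are in mm, angles in rad, forces in N, time in s.
With the tool pointing down it reaches from about 375 to 975 mm from the base axis. Payload 3.8 kg.
Tool frame: the origin (TCP) lies midway between the tips of the shut fingers; the grasp point (between the pads) lies 19 mm behind it (env.tcp_to_grasp is the distance from the TCP to the grasp point, in mm); z points along the fingers, y is the line along which they close (so a half turn about z gives the same grasp; the last joint's range is limited). The gripper opens to 85 mm and grips with 20 to 120 N. Pads are 22 mm wide; open, the fingers measure 114 mm over their backs; the gripper's body (76 mm by 85 mm) begins 54 mm behind the grasp point. The pads swing forward as they close: fully open they stand 13 mm farther back than shut.
Start: joints at [-1.178, 0.264, 1.604, -0, 1.274, -0.037], TCP at [281.259, -613.605, 231.28] pointing down, gripper open.
Joint ranges: [-2.63, 2.63], [-0.94, 2.18], [0.31, 2.57], [-1.31, 4.45], [0, 2.66], [-2.55, 2.55]. Speed limits (rad/s): [2.57, 2.57, 3.14, 3.14, 3.14, 3.14].

INTERFACE

Orientations are given as a unit quaternion [x, y, z, w].
In Python, from bench import env gives the robot as it stands.
- The arm moves only by the shell command python3 -m inch 'ROWS' [OPENING] [FORCE]. ROWS is JSON, a list of rows, each an object of numbers: "tx", "ty", "tz": the shift along the world's x, y, z normalised to -1 to 1, where 1 is 0.2 m; "ax", "ay", "az": the turn, a rotation vector about the world's x, y, z normalised to -1 to 1, where 1 is 2 pi rad. In form: [{"tx": .., "ty": .., "tz": .., "ax": .., "ay": .., "az": ..}, ...]. A call has 1 to 10 rows; each row is the pose to reach, as a shift and turn from the pose commanded when the call began, turning the shorter way round; what a row does not reach only later rows make up. A row lasts 1/10 s, in which the tool goes at most 50 mm and 8.59 degrees, less where a joint would pass 70% of its speed; a pose out of reach is approached as far as the arm can. A call with a number of a shift or a turn outside -1 to 1 is refused whole. A call with a gripper value outside its range is refused whole. OPENING is the closure, from 0 (fully open) to 1 (shut), set as the call begins (- or left out, the last holds). The fingers move at their own pace and stop on an object; FORCE is the grip in N (left out, the last holds). Time passes only in rows, so rows that repeat a pose let the fingers close. It gives the time, the measured TCP pose, the force, the opening and the grip force at its end, in the units of the state.
- env.state(): the state, without advancing time (a new reading comes with each control period).
- env.capture(name): name is "scene" or "side" or "wrist"; returns the picture (384x512x3 uint8, red, green, blue); there is no depth.
- env.get_calibration(name): a dict with "mtx" (3x3 intrinsics, pixels), "R" (3x3) and "t" (3): a world point X has camera coordinates R X + t; the wrist camera has in their place "hand_eye" (4x4, takes a point from camera to tool coordinates, whose origin is the TCP and whose axes are the flange's). Camera axes: x right, y down, z forward; pixel columns grow to the right and rows downward; lengths in mm; the calibration is good to about 2 mm. A picture is of the moment at which its call begins: read the wrist's pose just before it. get_calibration takes no time and is no camera call.
- env.hand_in(): hands the job in; it is judged then, once.
Trained networks look in the newest picture that a camera, given by its name, has taken for a name from the list of things; names that differ only in an ending like _2 or _b are one class to them, and where a whole thing is asked for, a point or a joint stands for the part that bears it (a point fixed in the world has none). Each returns a list of dicts, best first, with "confidence" (0 to 1); they miss things now and then, are a little off and sometimes report something else, mostly with a low value. They report only what shows in the picture. A call takes as long as a camera call. They do not tell look-alikes from the thing itself.
- env.outline_of(camera, thing): "region" (384x512 bool, what is visible of it) and "centre" ([column, row] in pixels, amid what is visible of it).
The state is a dict: "time_s": time; "q": joint angles; "joint_vel": joint speeds; "joint_efforts": joint torques, N m; "position": TCP position; "tool_rot": TCP orientation; "wrist_force": force on the tool from outside, world axes, zero at the start; "wrist_torque": the same for the moment, N m; "grip_width": finger opening in mm; "grasp_force": force on a finger pad.
Only numpy, scipy, OpenCV 4.12 (cv2) and the standard library are available. Lean on these libraries where they do the work, as an engineer would, in place of code of your own. Each camera call takes 0.05 s, during which the arm holds its last target. There are 200 camera calls.

TASK

Put the set of four plywood template plates with wooden grips away in the shallow aluminium tray: turn and order them so that all four lie flat on the tray's floor, side by side, right side up with their lips over their neighbours' tongues, none riding up on a wall or on another plate. Leave everything else on the bench where it is.

Things in the scene. Friction and masses are not known exactly. Their poses are not given: they have to be found in the camera images.
- tray: Shallow open aluminium tray, fixed to the bench, at a new place and angle each time. Inside 167 (its x) by 127 (its y) mm; floor 4 thick; walls 6 thick, 14 tall over the bench (10 over the floor inside). Origin: centre of the underside. The four plates fill it with 3 mm between neighbours and to the walls; the packed set also fits turned by a half turn.
- tray_floor (a point): Centre of the tray's floor, 4 mm above the bench. On the plates a lip is a top layer only (z 7.5 to 12 mm), a tongue a bottom layer only (z 0 to 5.5), both 8 mm wide. Each lip must lie over a neighbour's tongue, so the plate with the tongue goes in before the plate whose lip covers it; each is lowered straight down.
- hook_plate: The longest plate, a hook (long L), with a lip. Plywood 12 thick, about 90 g, wooden grip block on top: 40 (x) by 18 (y), from z 12 to 42. Origin: underside, below the grip's middle. Outline, mm: full thickness x -66.5..42.5, y -18.5..18.5 and x 9.5..42.5, y 18.5..64.5; lip x -74.5..-66.5, y -18.5..18.5.
- corner_plate: A broad L with a tongue and no lip. Plywood 12 thick, about 90 g, wooden grip block on top: 40 (x) by 18 (y), from z 12 to 42. Origin: underside, below the grip's middle. Outline, mm: full thickness x -38.5..42.5, y -20.5..20.5 and x -38.5..-3.5, y 20.5..56.5; tongue x -38.5..-3.5, y -28.5..-20.5.
- straight_plate: The smallest plate, a rectangle with lip and tongue. Plywood 12 thick, about 90 g, wooden grip block on top: 40 (x) by 18 (y), from z 12 to 42. Origin: underside, below the grip's middle. Outline, mm: full thickness x -32.5..40.5, y -17.5..17.5; lip x -40.5..-32.5, y -17.5..17.5; tongue x -32.5..40.5, y 17.5..25.5.
- elbow_plate: A broad L with lip and tongue. Plywood 12 thick, about 90 g, wooden grip block on top: 40 (x) by 18 (y), from z 12 to 42. Origin: underside, below the grip's middle. Outline, mm: full thickness x -44.5..30.5, y -18.5..22.5 and x -4.5..30.5, y -58.5..-18.5; lip x 30.5..38.5, y -58.5..22.5; tongue x -44.5..-4.5, y -26.5..-18.5.
- glue_bottle: Bystander, to be left where it is: white glue bottle, diameter 52, 120 tall (mm). Origin: centre of the underside.
- screw_jar: Bystander, to be left where it is: clear jar with a dark lid, diameter 54, 70 tall (mm). Origin: centre of the underside.
- wax_can: Bystander, to be left where it is: small steel can, diameter 52, 55 tall (mm). Origin: centre of the underside.
- offcut: Bystander, to be left where it is: pale wooden offcut block without a grip, 42 x 30 x 38 tall (mm). Origin: centre of the underside.
- tape_measure: Bystander, to be left where it is: black and grey tape measure standing on edge, about 75 x 37 x 61 tall (mm). Origin: centre of the underside.
- band_roll: Bystander, to be left where it is: flat white roll of edging, outside diameter 90, 22 high (mm). Origin: centre of the underside.
- mug: Bystander, to be left where it is: white mug, diameter 68, 85 tall, handle to its +y (mm). Origin: centre of the underside.
- hammer: Bystander, to be left where it is: hammer lying along its x axis, up to about 0.3 m long and below 40 high (mm).
Mind the look-alikes: they are no part of the job. Several things have the shape of the tray; the one meant has the colours described above.

How it is judged:
By the outcome, as a careful person would: the job done as asked, in the order asked, and still so for the second after the job is handed in, with the robot touching nothing.
It also fails if it takes over 72 s, if anything falls off the work surface, if the arm or the gripper's body presses on something with over 40 N, if the wrist force passes 120 N, or if a joint passes its speed limit or range.

## Working session

There is one attempt and no reset: what is moved stays moved. The work goes in short steps, Python scripts to look and compute and a shell command to move; the robot and the scene stay as the last step left them, time stands still between calls to the robot, and variables do not carry over. Pictures are saved under pics/ and viewed, at most 10 in all, crops included, and the job is handed in when it is done.

```bash
ls; mkdir -p pics; python3 - <<'E'
from bench import env
import cv2,numpy as np
s=env.state();print(s['position'],s['tool_rot'],s['time_s'])
for c in('scene','side'):
    im=env.capture(c);cv2.imwrite(f'pics/{c}0.png',cv2.resize(im[:,:,::-1],(800,600)))
    k=env.get_calibration(c);print(c,-k['R'].T@k['t'],k['R'].tolist(),k['mtx'].tolist())
print(env.get_calibration('wrist'))
E
```

```text
pics
[ 280.97846732 -612.9190608   229.92639654] [ 9.77004453e-01  2.13215799e-01 -1.91558191e-04 -1.13393648e-03] 0.0
scene [1498.42412331  207.14792464  970.88768359] [[-0.19347076052929948, 0.9809638535483739, 0.016702779760822427], [0.6621214286879238, 0.1431120807334828, -0.7356046125605761], [-0.7239919049909859, -0.13125871544265996, -0.6772051913030983]] [[461.5791645048488, 0.0, 252.9879515090784], [0.0, 461.5791645048488, 188.9441162168111], [0.0, 0.0, 1.0]]
side [215.08092925 775.46777971 939.57911391] [[-0.9249553265064149, -0.3795937026786805, 0.01913804729068664], [-0.29848529233177645, 0.6943020320275901, -0.654867328994181], [0.23529592905323501, -0.6114354497484165, -0.7555015000394945]] [[402.39665479813186, 0.0, 252.7267026607884], [0.0, 402.39665479813186, 191.24759009652252], [0.0, 0.0, 1.0]]
{'mtx': array([[283.92766936,   0.        , 256.59971357],
       [  0.        , 283.92766936, 186.93875433],
       [  0.        ,   0.        ,   1.        ]]), 'hand_eye': array([[-2.46481961e-04, -9.49916281e-01, -3.12504397e-01,
         8.07659072e+01],
       [ 9.99999395e-01, -5.69229444e-04,  9.41549965e-04,
        -3.75635921e-01],
       [-1.07228035e-03, -3.12503976e-01,  9.49915846e-01,
        -1.42877592e+02],
       [ 0.00000000e+00,  0.00000000e+00,  0.00000000e+00,
         1.00000000e+00]])}
```

View pics/scene0.png

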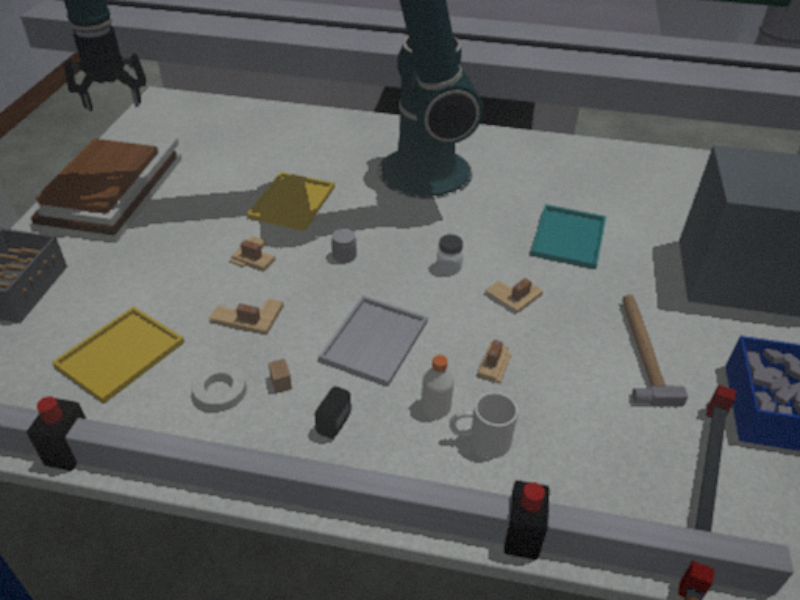

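View pics/side0.png

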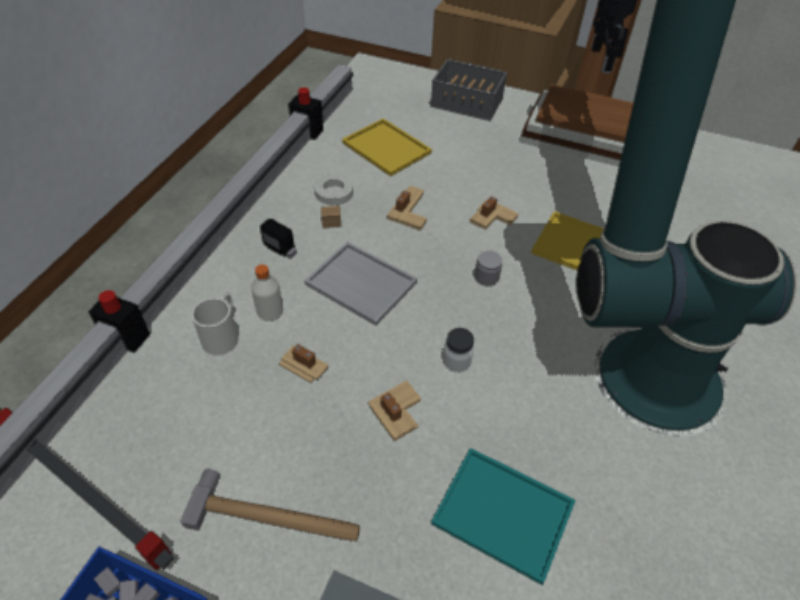

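Scene picture (800x600): silver tray at (373,340); plates at (252,253), (247,316), (515,293) and (493,360). The yellow and teal trays are look-alikes. Next I fit the poses from the outlines.

```bash
cat > h.py <<'E'
from bench import env
import numpy as np,cv2
from scipy.optimize import minimize
from scipy.spatial.transform import Rotation as Ro
G=[(-20,20,-9,9,12,42)]
M={'hook_plate':G+[(-66.5,42.5,-18.5,18.5,0,12),(9.5,42.5,18.5,64.5,0,12),(-74.5,-66.5,-18.5,18.5,7.5,12)],
'corner_plate':G+[(-38.5,42.5,-20.5,20.5,0,12),(-38.5,-3.5,20.5,56.5,0,12),(-38.5,-3.5,-28.5,-20.5,0,5.5)],
'straight_plate':G+[(-32.5,40.5,-17.5,17.5,0,12),(-40.5,-32.5,-17.5,17.5,7.5,12),(-32.5,40.5,17.5,25.5,0,5.5)],
'elbow_plate':G+[(-44.5,30.5,-18.5,22.5,0,12),(-4.5,30.5,-58.5,-18.5,0,12),(30.5,38.5,-58.5,22.5,7.5,12),(-44.5,-4.5,-26.5,-18.5,0,5.5)],
'tray':[(-89.5,89.5,-69.5,69.5,0,14)]}
# in tray frame: x,y,yaw(deg)
SLOT={'elbow_plate':(58,16,-90),'hook_plate':(-38,42,180),'straight_plate':(40,-43,0),'corner_plate':(-24,-22,90)}
def cam(c,s=None):
    k=env.get_calibration(c)
    if c!='wrist': return k['mtx'],np.array(k['R']),np.array(k['t'])
    s=s or env.state();T=np.eye(4);T[:3,:3]=Ro.from_quat(s['tool_rot']).as_matrix();T[:3,3]=s['position']
    W=np.linalg.inv(T@k['hand_eye']);return k['mtx'],W[:3,:3],W[:3,3]
def proj(C,X):
    p=(np.asarray(X)@C[1].T+C[2])@C[0].T;return p[:,:2]/p[:,2:]
S=4
def sil(C,name,p,z0=0,shape=(384,512)):
    m=np.zeros((shape[0]*S,shape[1]*S),np.uint8);c,s=np.cos(p[2]),np.sin(p[2])
    for b in M[name]:
        X=np.array([(x,y,z) for x in b[:2] for y in b[2:4] for z in b[4:]],float)
        X=np.c_[p[0]+c*X[:,0]-s*X[:,1],p[1]+s*X[:,0]+c*X[:,1],X[:,2]+z0]
        q=(proj(C,X)+.5)*S-.5
        cv2.fillConvexPoly(m,cv2.convexHull(np.round(q*16).astype(np.int32)),1,shift=4)
    return cv2.resize(m.astype(np.float32),shape[::-1],interpolation=cv2.INTER_AREA)
def back(C,uv,z=6):
    d=C[1].T@np.linalg.solve(C[0],[uv[0],uv[1],1]);o=-C[1].T@C[2];return (o+d*(z-o[2])/d[2])[:2]
def fit(obs,name,p0=None,z0=0):
    """obs: list of (C,region)"""
    def cost(p): 
        r=0
        for C,g in obs:
            a=sil(C,name,p,z0);r+=1-np.minimum(a,g).sum()/np.maximum(a,g).sum()
        return r/len(obs)
    if p0 is None:
        C,g=obs[0];v,u=np.nonzero(g);c=back(C,(u.mean(),v.mean()))
        st=[np.r_[c,a] for a in np.arange(0,2*np.pi if name!='tray' else np.pi,np.pi/8)]
        r=sorted([minimize(cost,p,method='Nelder-Mead',options=dict(maxfev=60,initial_simplex=[p,p+[12,0,0],p+[0,12,0],p+[0,0,.3]])) for p in st],key=lambda r:r.fun)
        st=[x.x for x in r[:3]]
    else: st=[np.array(p0,float)]
    r=[minimize(cost,p,method='Nelder-Mead',options=dict(maxfev=150,xatol=.05,initial_simplex=[p,p+[5,0,0],p+[0,5,0],p+[0,0,.08]])) for p in st]
    r=min(r,key=lambda r:r.fun);return r.x,r.fun
E
cat > m1.py <<'E'
from h import *
import json
out={};R={}
for c in('scene','side'): env.capture(c)
for n in M:
    for c in('scene','side'): R[n,c]=env.outline_of(c,n)
for n in M:
    obs=[]
    for c in('scene','side'):
        C=cam(c)
        for r in R[n,c]:
            b=back(C,r['centre']);print(n,c,round(r['confidence'],2),b.round(),r['region'].sum())
        L=R[n,c]
        if n=='tray':
            tgt=back(cam('scene'),np.array([373,340])*.64); L=sorted(L,key=lambda r:np.linalg.norm(back(C,r['centre'])-tgt))
        if L: obs.append((C,L[0]['region'].astype(np.float32)))
    x,f=fit(obs,n);out[n]=x.tolist();print('  ->',n,x[:2].round(1),np.degrees(x[2]).round(1),round(f,3))
json.dump(out,open('p0.json','w'))
E
time python3 m1.py
```

```text
hook_plate scene 0.76 [ 584. -242.] 611
hook_plate scene 0.6 [738. 233.] 1257
hook_plate scene 0.45 [ 402. -308.] 396
hook_plate side 0.73 [ 578. -237.] 425
hook_plate side 0.32 [ 407. -289.] 360
  -> hook_plate [ 594.9 -236.7] 85.2 0.096
corner_plate scene 0.73 [ 413. -297.] 383
corner_plate scene 0.19 [572. 500.] 993
corner_plate side 0.87 [ 412. -296.] 321
corner_plate side 0.61 [ 574. -230.] 435
  -> corner_plate [ 411.9 -295.7] 76.2 0.114
straight_plate scene 0.6 [591. 231.] 375
straight_plate scene 0.24 [778. -24.] 580
straight_plate side 0.81 [610. 221.] 475
  -> straight_plate [598.7 224.8] 349.1 0.076
elbow_plate scene 0.71 [403. 252.] 434
elbow_plate side 0.84 [422. 251.] 765
  -> elbow_plate [416.9 261.2] 326.0 0.076
tray scene 0.94 [201. 364.] 1460
tray scene 0.91 [ 728. -443.] 2614
tray scene 0.8 [594.  -5.] 2340
tray scene 0.65 [ 223. -280.] 1328
tray side 0.91 [ 232. -261.] 965
tray side 0.81 [587.   1.] 2075
tray side 0.72 [191. 356.] 4474
tray side 0.66 [ 709. -455.] 1191
tray side 0.42 [606. 218.] 454
  -> tray [588.8   3. ] 166.3 0.038
real	0m56.093s
user	1m30.551s
sys	0m24.153s
```

```bash
r='{"tx":0.65,"ty":1,"tz":-0.3,"az":0.143}'; python3 -m inch '[{"tx":0.65,"ty":1,"tz":-0.3,"az":0.143},{"tx":0.65,"ty":1,"tz":-0.3,"az":0.143},{"tx":0.65,"ty":1,"tz":-0.3,"az":0.143},{"tx":0.65,"ty":1,"tz":-0.3,"az":0.143},{"tx":0.65,"ty":1,"tz":-0.3,"az":0.143},{"tx":0.65,"ty":1,"tz":-0.3,"az":0.143},{"tx":0.65,"ty":1,"tz":-0.3,"az":0.143}]' 0.4
python3 -m inch '[{"ty":0.58},{"ty":0.58},{"ty":0.58},{"ty":0.58},{"ty":0.58}]'
cat > look.py <<'E'
import sys,json
from h import *
n=sys.argv[1];tag=sys.argv[2];z0=float(sys.argv[3]) if len(sys.argv)>3 else 0
P=json.load(open('p0.json'))
s=env.state();im=env.capture('wrist');C=cam('wrist',s)
np.save(f'pics/{tag}.npy',im)
L=env.outline_of('wrist',n)
for r in L: print(round(r['confidence'],2),back(C,r['centre']).round(),r['region'].sum())
d=np.array(P[n][:2])
L=[r for r in L if np.linalg.norm(back(C,r['centre'])-d)<70]
R=Ro.from_quat(s['tool_rot']).as_matrix();phi=np.degrees(np.arctan2(R[1,0],R[0,0]))
print('t',s['time_s'],'tcp',np.round(s['position'],1),'phi',phi.round(2),'w',s['grip_width'],'tilt',R[:,2].round(3))
v=im[:,:,::-1].copy()
if L:
    g=L[0]['region'].astype(np.float32);x,f=fit([(C,g)],n,P[n],z0);P[n]=x.tolist()
    print(n,x[:2].round(1),np.degrees(x[2]).round(2),'cost',round(f,3))
    json.dump(P,open('p0.json','w'))
    cv2.drawContours(v,cv2.findContours((sil(C,n,x,z0)>.5).astype(np.uint8),0,2)[0],-1,(0,0,255),1)
    cv2.drawContours(v,cv2.findContours(g.astype(np.uint8),0,2)[0],-1,(0,255,0),1)
cv2.imwrite(f'pics/{tag}.png',v)
E
python3 look.py corner_plate c1
```

```text
t 0.7 tcp [ 281.3 -613.6  231.3] phi 24.63 w 85.35327302740855 tilt [ 0. -0. -1.]validation failed for argument at $[0]...
validation failed for argument at $[0]...
```

View pics/c1.png

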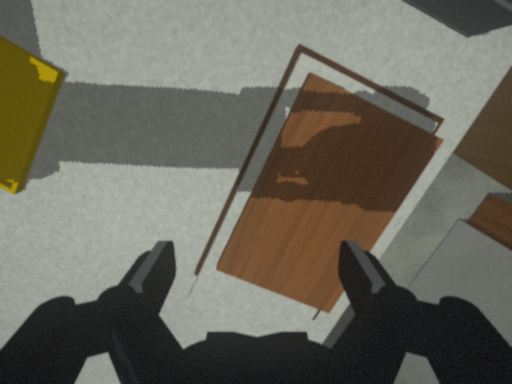

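The picture shows only the book and the yellow look-alike, because the arm hasn't moved: the rows were refused. I'll give all six keys.

```bash
python3 -m inch '[{"tx":0.65,"ty":1.0,"tz":-0.3,"ax":0.0,"ay":0.0,"az":0.143},{"tx":0.65,"ty":1.0,"tz":-0.3,"ax":0.0,"ay":0.0,"az":0.143},{"tx":0.65,"ty":1.0,"tz":-0.3,"ax":0.0,"ay":0.0,"az":0.143},{"tx":0.65,"ty":1.0,"tz":-0.3,"ax":0.0,"ay":0.0,"az":0.143},{"tx":0.65,"ty":1.0,"tz":-0.3,"ax":0.0,"ay":0.0,"az":0.143},{"tx":0.65,"ty":1.0,"tz":-0.3,"ax":0.0,"ay":0.0,"az":0.143},{"tx":0.65,"ty":1.0,"tz":-0.3,"ax":0.0,"ay":0.0,"az":0.143}]' 0.4 && 
python3 -m inch '[{"tx":0.0,"ty":0.58,"tz":0.0,"ax":0.0,"ay":0.0,"az":0.0},{"tx":0.0,"ty":0.58,"tz":0.0,"ax":0.0,"ay":0.0,"az":0.0},{"tx":0.0,"ty":0.58,"tz":0.0,"ax":0.0,"ay":0.0,"az":0.0},{"tx":0.0,"ty":0.58,"tz":0.0,"ax":0.0,"ay":0.0,"az":0.0},{"tx":0.0,"ty":0.58,"tz":0.0,"ax":0.0,"ay":0.0,"az":0.0}]' && 
python3 look.py corner_plate c2
```

```text
time_s: 1.5
position: [411.9, -412.1, 171.0]
tool_rot: [0.786, 0.618, -0.0, -0.0]
wrist_force: [0.1, -1.4, -0.9]
grip_width: 51.1
grasp_force: 0.0
time_s: 2.0
position: [411.7, -299.0, 172.1]
tool_rot: [0.788, 0.616, -0.0, 0.001]
wrist_force: [0.5, -0.1, 0.3]
grip_width: 51.5
grasp_force: 0.0
0.6 [ 405. -304.] 3920
t 2.0 tcp [ 411.7 -299.   172.1] phi 76.01 w 51.51746061418205 tilt [ 0.001 -0.002 -1.   ]
corner_plate [ 414.3 -296.1] 75.56 cost 0.033
```

View pics/c2.png

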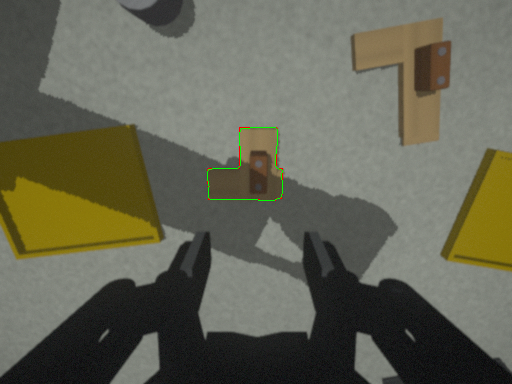

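The overlay fits the corner plate well, at about (258,172). Now descend and grip.

```bash
python3 -m inch '[{"tx":0.015,"ty":0.01,"tz":-0.5,"ax":0.0,"ay":0.0,"az":-0.001},{"tx":0.015,"ty":0.01,"tz":-0.5,"ax":0.0,"ay":0.0,"az":-0.001},{"tx":0.015,"ty":0.01,"tz":-0.77,"ax":0.0,"ay":0.0,"az":-0.001},{"tx":0.015,"ty":0.01,"tz":-0.77,"ax":0.0,"ay":0.0,"az":-0.001},{"tx":0.015,"ty":0.01,"tz":-0.77,"ax":0.0,"ay":0.0,"az":-0.001},{"tx":0.015,"ty":0.01,"tz":-0.77,"ax":0.0,"ay":0.0,"az":-0.001}]' && python3 -m inch '[{"tx":0.0,"ty":0.0,"tz":0.0,"ax":0.0,"ay":0.0,"az":0.0},{"tx":0.0,"ty":0.0,"tz":0.0,"ax":0.0,"ay":0.0,"az":0.0},{"tx":0.0,"ty":0.0,"tz":0.0,"ax":0.0,"ay":0.0,"az":0.0},{"tx":0.0,"ty":0.0,"tz":0.0,"ax":0.0,"ay":0.0,"az":0.0},{"tx":0.0,"ty":0.0,"tz":0.0,"ax":0.0,"ay":0.0,"az":0.0}]' 1 40
```

```text
time_s: 2.7
position: [416.1, -297.7, 19.7]
tool_rot: [0.79, 0.614, 0.0, 0.002]
wrist_force: [0.7, -0.5, 0.6]
grip_width: 51.0
grasp_force: 0.0
time_s: 3.2
position: [416.0, -297.0, 19.8]
tool_rot: [0.789, 0.614, 0.0, 0.002]
wrist_force: [-0.9, -0.2, 7.4]
grip_width: 17.1
grasp_force: 41.6
```

```bash
python3 -m inch '[{"tx":0.0,"ty":0.0,"tz":0.25,"ax":0.0,"ay":0.0,"az":0.0},{"tx":0.0,"ty":0.0,"tz":0.5,"ax":0.0,"ay":0.0,"az":0.0},{"tx":0.77,"ty":1.0,"tz":0.85,"ax":0.0,"ay":0.0,"az":0.002},{"tx":0.77,"ty":1.0,"tz":0.85,"ax":0.0,"ay":0.0,"az":0.002},{"tx":0.77,"ty":1.0,"tz":0.85,"ax":0.0,"ay":0.0,"az":0.002},{"tx":0.77,"ty":1.0,"tz":0.85,"ax":0.0,"ay":0.0,"az":0.002},{"tx":0.77,"ty":1.0,"tz":0.85,"ax":0.0,"ay":0.0,"az":0.002},{"tx":0.77,"ty":1.0,"tz":0.85,"ax":0.0,"ay":0.0,"az":0.002}]' && python3 -m inch '[{"tx":0.0,"ty":0.06,"tz":0.0,"ax":0.0,"ay":0.0,"az":0.0},{"tx":0.0,"ty":0.06,"tz":0.0,"ax":0.0,"ay":0.0,"az":0.0},{"tx":0.0,"ty":0.06,"tz":0.0,"ax":0.0,"ay":0.0,"az":0.0}]' && python3 look.py tray t1
```

```text
time_s: 4.0
position: [572.0, -91.9, 190.3]
tool_rot: [0.784, 0.62, 0.003, 0.002]
wrist_force: [-0.4, -0.5, -1.8]
grip_width: 17.3
grasp_force: 40.5
time_s: 4.3
position: [566.7, -84.2, 186.4]
tool_rot: [0.786, 0.619, -0.001, -0.001]
wrist_force: [0.1, 1.0, -1.7]
grip_width: 16.9
grasp_force: 40.5
0.89 [ 796. -412.] 921
0.67 [591.  11.] 24694
0.58 [ 201. -238.] 4349
t 4.3 tcp [566.7 -84.2 186.4] phi 76.44 w 16.937035311835672 tilt [-0.002 -0.    -1.   ]
tray [589.5   3.9] 166.85 cost 0.007
```

View pics/t1.png

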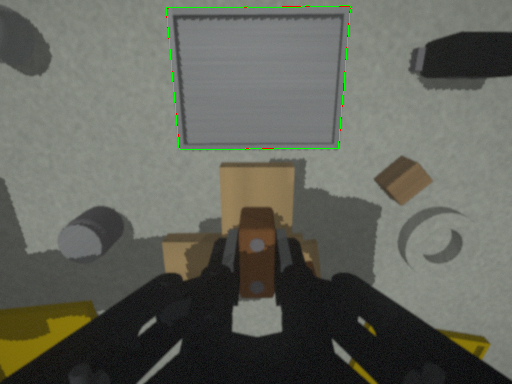

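The tray fits at rows 8-149, with cost 0.007. The held plate also shows, its top edge at row 163. I'll measure it in the same picture so that pose bias cancels.

```bash
cat > held.py <<'E'
# held.py plate tag tx ty tz phi: commanded TCP pose; measures tray (pics) and held plate, prints shift to slot
import sys,json
from h import *
n,tag=sys.argv[1:3];x,y,z,phi=map(float,sys.argv[3:7]);dz=float(sys.argv[7]) if len(sys.argv)>7 else 17.3
a=np.radians(phi)/2
C=cam('wrist',dict(position=[x,y,z],tool_rot=[np.cos(a),np.sin(a),0,0]))
im=np.load(f'pics/{tag}.npy')
hsv=cv2.cvtColor(im,cv2.COLOR_RGB2HSV)
wood=((hsv[:,:,0]<22)&(hsv[:,:,1]>65)&(hsv[:,:,2]>45)).astype(np.uint8)
wood=cv2.morphologyEx(wood,cv2.MORPH_OPEN,np.ones((3,3)))
V=np.ones_like(wood,np.float32);V[290:]=0
dark=cv2.morphologyEx((im.max(2)<62).astype(np.uint8),cv2.MORPH_OPEN,np.ones((5,5)));dark=cv2.dilate(dark,np.ones((9,9)));V[dark>0]=0
zb=z-dz
def ft(p0):
    p0=np.array(p0);m=cv2.dilate((sil(C,n,p0,zb)>.5).astype(np.uint8),np.ones((31,31)))
    W=V*m
    def cost(p): return (np.abs(sil(C,n,p,zb)-wood)*W).sum()/ (wood*W).sum()
    r=minimize(cost,p0,method='Nelder-Mead',options=dict(maxfev=200,xatol=.03,initial_simplex=[p0,p0+[4,0,0],p0+[0,4,0],p0+[0,0,.05]]))
    return r.x,r.fun
k=1 if len(sys.argv)<9 else float(sys.argv[8])  # plate yaw minus phi in deg
p,f=ft([x,y,np.radians(phi+(0 if k==1 else k))])
print('held',p[:2].round(1),np.degrees(p[2]).round(2),'cost',round(f,3))
T=json.load(open('tray.json')) if not '--tray' in sys.argv else None
if T is None:
    L=env.outline_of('wrist','tray');d=json.load(open('p0.json'))['tray']
    L=[r for r in L if np.linalg.norm(back(C,r['centre'])-d[:2])<60]
    t,ft_=fit([(C,L[0]['region'].astype(np.float32))],'tray',d);t[2]=(t[2]+np.pi/2)%np.pi-np.pi/2
    T=t.tolist();json.dump(T,open('tray.json','w'));print('tray cost',ft_)
T=np.array(T);print('tray',T[:2].round(1),np.degrees(T[2]).round(2))
sx,sy,sa=SLOT[n];c,s=np.cos(T[2]),np.sin(T[2])
tgt=np.array([T[0]+c*sx-s*sy,T[1]+s*sx+c*sy])
da=(np.degrees(T[2])+sa-np.degrees(p[2])+180)%360-180;r=np.radians(da);R=np.array([[np.cos(r),-np.sin(r)],[np.sin(r),np.cos(r)]])
h=p[:2]-[x,y];goal=tgt-R@h
print('slot',tgt.round(1),'TCP goal',goal.round(1),'move mm',(goal-[x,y]).round(1),'units',((goal-[x,y])/200).round(4),'turn deg',round(da,2),'az',round(da/360,4),'tz to seat',round((4+dz-z)/200,4),'held offset in tool',(np.array([[np.cos(2*a),np.sin(2*a)],[np.sin(2*a),-np.cos(2*a)]])@h).round(2))
v=im[:,:,::-1].copy();v[V==0]//=2
cv2.drawContours(v,cv2.findContours((sil(C,n,p,zb)>.5).astype(np.uint8),0,2)[0],-1,(0,0,255),1)
cv2.drawContours(v,cv2.findContours(wood,0,2)[0],-1,(0,255,0),1)
cv2.imwrite(f'pics/{tag}h.png',v)
E
python3 held.py corner_plate t1 568.26 -83.6 187.28 76.46 17.3 0 --tray
```

```text
held [568.8 -83.4] 76.54 cost 0.119
tray cost 0.008274555206298828
tray [591.5   4.7] -13.23
slot [563.1 -11.2] TCP goal [562.5 -11.4] move mm [-5.7 72.2] units [-0.0286  0.3611] turn deg 0.24 az 0.0007 tz to seat -0.8299 held offset in tool [0.3  0.51]
```

View pics/t1h.png

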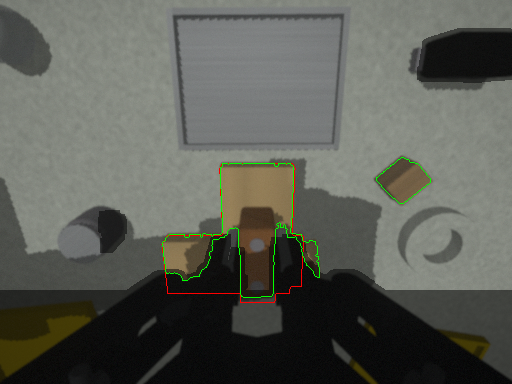

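```bash
python3 -c "
import numpy as np,cv2
im=np.load('pics/t1.npy')[150:300,150:340,::-1];a=cv2.convertScaleAbs(im,alpha=1.6);cv2.imwrite('pics/t1z.png',cv2.resize(a,None,fx=4,fy=4,interpolation=cv2.INTER_CUBIC)[:600,:760])"
```

```text
(no output)
```

View pics/t1z.png

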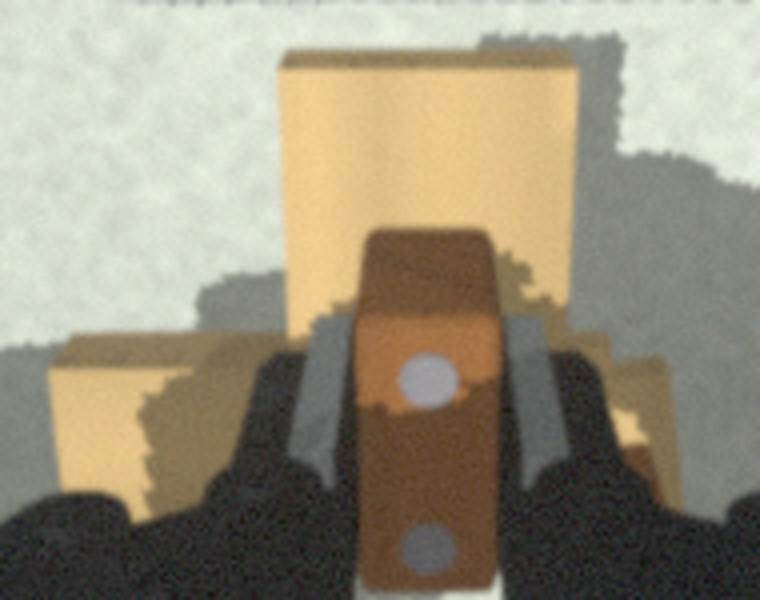

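The step at the right of the held plate (zoom column 608) is its tongue, and it matches the model. The patch out to column 680 is the hook plate on the bench behind it. Now placing.

```bash
python3 -m inch '[{"tx":-0.0285,"ty":0.361,"tz":0.0,"ax":0.0,"ay":0.0,"az":0.0007},{"tx":-0.0285,"ty":0.361,"tz":0.0,"ax":0.0,"ay":0.0,"az":0.0007},{"tx":-0.0285,"ty":0.361,"tz":-0.25,"ax":0.0,"ay":0.0,"az":0.0007},{"tx":-0.0285,"ty":0.361,"tz":-0.5,"ax":0.0,"ay":0.0,"az":0.0007},{"tx":-0.0285,"ty":0.361,"tz":-0.7,"ax":0.0,"ay":0.0,"az":0.0007},{"tx":-0.0285,"ty":0.361,"tz":-0.75,"ax":0.0,"ay":0.0,"az":0.0007},{"tx":-0.0285,"ty":0.361,"tz":-0.79,"ax":0.0,"ay":0.0,"az":0.0007},{"tx":-0.0285,"ty":0.361,"tz":-0.815,"ax":0.0,"ay":0.0,"az":0.0007},{"tx":-0.0285,"ty":0.361,"tz":-0.828,"ax":0.0,"ay":0.0,"az":0.0007},{"tx":-0.0285,"ty":0.361,"tz":-0.828,"ax":0.0,"ay":0.0,"az":0.0007}]'
```

```text
time_s: 5.45
position: [564.2, -12.1, 24.0]
tool_rot: [0.784, 0.62, 0.001, 0.001]
wrist_force: [-1.2, -0.7, 2.7]
grip_width: 16.6
grasp_force: 41.3
```

```bash
python3 -m inch '[{"tx":0.0,"ty":0.0,"tz":0.0,"ax":0.0,"ay":0.0,"az":0.0},{"tx":0.0,"ty":0.0,"tz":0.0,"ax":0.0,"ay":0.0,"az":0.0},{"tx":0.0,"ty":0.0,"tz":0.0,"ax":0.0,"ay":0.0,"az":0.0},{"tx":0.0,"ty":0.0,"tz":0.2,"ax":0.0,"ay":0.0,"az":0.0},{"tx":0.0,"ty":0.0,"tz":0.45,"ax":0.0,"ay":0.0,"az":0.0},{"tx":0.0,"ty":0.0,"tz":0.7,"ax":0.0,"ay":0.0,"az":0.0},{"tx":0.0,"ty":0.0,"tz":0.8,"ax":0.0,"ay":0.0,"az":0.0},{"tx":0.0,"ty":0.0,"tz":0.8,"ax":0.0,"ay":0.0,"az":0.0},{"tx":0.0,"ty":0.0,"tz":0.8,"ax":0.0,"ay":0.0,"az":0.0}]' 0.4
cat > chk.py <<'E'
# chk.py plate tag x y z phi : wrist look at placed plate + tray, error in tray frame
import sys,json
from h import *
n,tag=sys.argv[1:3];x,y,z,phi=map(float,sys.argv[3:7]);a=np.radians(phi)/2
im=env.capture('wrist');np.save(f'pics/{tag}.npy',im)
C=cam('wrist',dict(position=[x,y,z],tool_rot=[np.cos(a),np.sin(a),0,0]))
T0=json.load(open('tray.json'));res={}
def near(nm,d,r):
    L=[q for q in env.outline_of('wrist',nm) if np.linalg.norm(back(C,q['centre'])-d)<r]
    return L[0]['region'].astype(np.float32) if L else None
g=near('tray',T0[:2],60)
t=np.array(T0)
def slot(t):
    sx,sy,sa=SLOT[n];c,s=np.cos(t[2]),np.sin(t[2]);return np.array([t[0]+c*sx-s*sy,t[1]+s*sx+c*sy,t[2]+np.radians(sa)])
h=near(n,slot(t)[:2],50)
v=im[:,:,::-1].copy()
if g is not None:
    g=cv2.fillPoly(g*0,[cv2.convexHull(np.argwhere(g>0)[:,::-1].astype(np.int32))],1)
    t,f=fit([(C,g)],'tray',T0);print('tray',t[:2].round(1),np.degrees(t[2]).round(2),f)
    cv2.drawContours(v,cv2.findContours((sil(C,'tray',t)>.5).astype(np.uint8),0,2)[0],-1,(255,0,0),1)
if h is not None:
    p,f=fit([(C,h)],n,slot(t),4);e=p-slot(t);c,s=np.cos(t[2]),np.sin(t[2])
    print(n,p[:2].round(1),np.degrees(p[2]).round(2),'cost',round(f,3),'err in tray frame',np.round([c*e[0]+s*e[1],-s*e[0]+c*e[1],np.degrees(e[2])],2))
    cv2.drawContours(v,cv2.findContours((sil(C,n,p,4)>.5).astype(np.uint8),0,2)[0],-1,(0,0,255),1)
    cv2.drawContours(v,cv2.findContours(h.astype(np.uint8),0,2)[0],-1,(0,255,0),1)
cv2.imwrite(f'pics/{tag}.png',v)
E
python3 chk.py corner_plate k1 562.56 -11.4 181.7 76.7
```

```text
time_s: 6.35
position: [562.6, -11.4, 181.8]
tool_rot: [0.784, 0.621, 0.0, 0.0]
wrist_force: [-0.5, 0.7, -0.5]
grip_width: 51.3
grasp_force: 0.0
tray [589.2   3.6] -13.27 0.008589208126068115
corner_plate [564.5 -12. ] 76.48 cost 0.022 err in tray frame [ 3.51  1.11 -0.25]
```

View pics/k1.png

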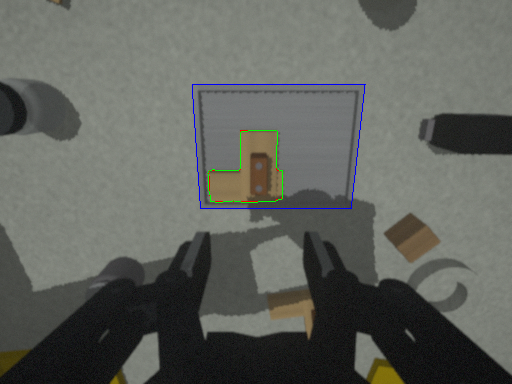

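```bash
python3 - <<'E'
from h import *
im=np.load('pics/k1.npy').astype(int)
print('row190-196 cols192-214',im[190:197,192:214].mean(0).round().astype(int).tolist())
print('col212-236 rows 195-214',im[195:215,212:236].mean(1).round().astype(int).tolist())
a=np.radians(76.7)/2;C=cam('wrist',dict(position=[562.56,-11.4,181.7],tool_rot=[np.cos(a),np.sin(a),0,0]))
t=np.array([589.2,3.6,np.radians(-13.27)]);c,s=np.cos(t[2]),np.sin(t[2])
def P(x,y,z):return proj(C,[[t[0]+c*x-s*y,t[1]+s*x+c*y,z]])[0].round(1)
for y in(-45,): 
  for nm,x,z in(('outer bot',-89.5,0),('outer top',-89.5,14),('inner top',-83.5,14),('inner bot',-83.5,4),('plate top nominal',-80.5,16),('plate bot',-80.5,4)): print(nm,P(x,y,z))
for nm,y,z in(('outer bot',-69.5,0),('outer top',-69.5,14),('inner top',-63.5,14),('inner bot',-63.5,4),('plate top nom',-60.5,16)): print(nm,P(-65,y,z))
E
```

```text
row190-196 cols192-214 [[133, 137, 129], [133, 137, 129], [133, 137, 129], [132, 136, 127], [132, 135, 128], [131, 134, 126], [126, 129, 123], [115, 118, 115], [109, 112, 111], [109, 111, 111], [107, 109, 109], [103, 105, 104], [82, 83, 83], [69, 70, 68], [75, 76, 75], [93, 94, 93], [110, 109, 106], [122, 114, 98], [131, 116, 87], [135, 117, 83], [135, 116, 82], [135, 116, 82]]
col212-236 rows 195-214 [[135, 116, 82], [137, 118, 83], [139, 119, 84], [140, 121, 86], [142, 122, 86], [140, 120, 86], [123, 109, 83], [97, 90, 77], [81, 80, 77], [89, 90, 89], [101, 103, 102], [107, 109, 108], [107, 109, 109], [111, 113, 112], [122, 125, 120], [132, 136, 127], [133, 137, 128], [133, 137, 128], [134, 137, 129], [133, 137, 129]]
outer bot [200.5 185.5]
outer top [198.3 189.2]
inner top [203.5 189.2]
inner bot [205.  186.5]
plate top nominal [205.8 189.7]
plate bot [207.5 186.5]
outer bot [221.7 204.4]
outer top [220.3 208.8]
inner top [220.1 204.1]
inner bot [221.1 201. ]
plate top nom [219.8 202.3]
```

Measured on pixels too, the corner plate sits 3.5 mm off in tray x and 1.1 mm in y, a hand-eye bias of about +2 mm along tool y. Regrip and shift it.

```bash
python3 -m inch '[{"tx":0.0,"ty":0.0,"tz":-0.25,"ax":0.0,"ay":0.0,"az":0.0},{"tx":0.0,"ty":0.0,"tz":-0.5,"ax":0.0,"ay":0.0,"az":0.0},{"tx":0.0,"ty":0.0,"tz":-0.7,"ax":0.0,"ay":0.0,"az":0.0},{"tx":0.0,"ty":0.0,"tz":-0.8,"ax":0.0,"ay":0.0,"az":0.0},{"tx":0.0,"ty":0.0,"tz":-0.8,"ax":0.0,"ay":0.0,"az":0.0},{"tx":0.0,"ty":0.0,"tz":-0.8,"ax":0.0,"ay":0.0,"az":0.0}]' && python3 -m inch '[{"tx":0.0,"ty":0.0,"tz":0.0,"ax":0.0,"ay":0.0,"az":0.0},{"tx":0.0,"ty":0.0,"tz":0.0,"ax":0.0,"ay":0.0,"az":0.0},{"tx":0.0,"ty":0.0,"tz":0.0,"ax":0.0,"ay":0.0,"az":0.0},{"tx":0.0,"ty":0.0,"tz":0.0,"ax":0.0,"ay":0.0,"az":0.0},{"tx":0.0,"ty":0.0,"tz":0.02,"ax":0.0,"ay":0.0,"az":0.0},{"tx":-0.018,"ty":-0.001,"tz":0.02,"ax":0.0,"ay":0.0,"az":0.0007},{"tx":-0.018,"ty":-0.001,"tz":0.02,"ax":0.0,"ay":0.0,"az":0.0007},{"tx":-0.018,"ty":-0.001,"tz":0.01,"ax":0.0,"ay":0.0,"az":0.0007},{"tx":-0.018,"ty":-0.001,"tz":-0.003,"ax":0.0,"ay":0.0,"az":0.0007},{"tx":-0.018,"ty":-0.001,"tz":-0.003,"ax":0.0,"ay":0.0,"az":0.0007}]' 1 40
python3 -m inch '[{"tx":0.0,"ty":0.0,"tz":0.0,"ax":0.0,"ay":0.0,"az":0.0},{"tx":0.0,"ty":0.0,"tz":0.0,"ax":0.0,"ay":0.0,"az":0.0},{"tx":0.0,"ty":0.0,"tz":0.0,"ax":0.0,"ay":0.0,"az":0.0},{"tx":0.0,"ty":0.0,"tz":0.2,"ax":0.0,"ay":0.0,"az":0.0},{"tx":0.0,"ty":0.0,"tz":0.45,"ax":0.0,"ay":0.0,"az":0.0},{"tx":0.0,"ty":0.0,"tz":0.7,"ax":0.0,"ay":0.0,"az":0.0},{"tx":0.0,"ty":0.0,"tz":0.8,"ax":0.0,"ay":0.0,"az":0.0},{"tx":0.0,"ty":0.0,"tz":0.8,"ax":0.0,"ay":0.0,"az":0.0},{"tx":0.0,"ty":0.0,"tz":0.8,"ax":0.0,"ay":0.0,"az":0.0}]' 0.4
python3 chk.py corner_plate k2 558.96 -11.6 181.1 77.0
```

```text
time_s: 7.1
position: [561.5, -11.4, 20.5]
tool_rot: [0.784, 0.621, -0.001, -0.001]
wrist_force: [0.1, 0.1, -0.2]
grip_width: 51.2
grasp_force: 0.0
time_s: 8.1
position: [558.5, -11.6, 23.5]
tool_rot: [0.783, 0.622, -0.001, -0.001]
wrist_force: [-9.8, 0.4, 20.9]
grip_width: 17.4
grasp_force: 42.2
time_s: 9.0
position: [558.8, -11.6, 180.7]
tool_rot: [0.783, 0.622, -0.0, -0.0]
wrist_force: [0.2, -0.3, -0.1]
grip_width: 51.2
grasp_force: 0.0
tray [589.4   4. ] -13.5 0.021069228649139404
corner_plate [559.  -11.6] 76.84 cost 0.012 err in tray frame [-1.96 -0.28  0.34]
```

```bash
cat > prof.py <<'E'
from h import *
import sys
f,r0,r1,c0,c1=sys.argv[1],*map(int,sys.argv[2:6]);im=np.load(f'pics/{f}.npy').astype(int)[r0:r1,c0:c1]
ax=0 if sys.argv[6]=='h' else 1
m=im.mean(ax);print(f'from {c0 if ax==0 else r0}: G',m[:,1].round().astype(int).tolist(),'R-B',(m[:,0]-m[:,2]).round().astype(int).tolist())
E
python3 prof.py k2 190 197 192 216 h; python3 prof.py k2 195 215 215 238 v; python3 prof.py k2 178 184 192 216 h
python3 prof.py k1 190 197 192 216 h;
```

```text
from 192: G [137, 137, 137, 137, 136, 136, 136, 134, 134, 128, 117, 111, 110, 110, 106, 100, 109, 115, 115, 115, 116, 116, 116, 115] R-B [5, 4, 5, 5, 5, 4, 5, 4, 5, 3, 0, -1, -1, -2, 2, 21, 44, 50, 53, 52, 53, 52, 52, 52]
from 195: G [116, 117, 118, 119, 121, 123, 120, 105, 93, 99, 107, 109, 112, 120, 130, 136, 136, 136, 137, 137] R-B [52, 54, 55, 55, 56, 57, 52, 36, 12, 0, -1, -1, 0, 2, 4, 5, 5, 5, 5, 5]
from 192: G [132, 133, 133, 132, 132, 134, 136, 137, 134, 122, 113, 112, 112, 108, 102, 111, 117, 118, 118, 118, 118, 117, 118, 117] R-B [4, 5, 5, 5, 4, 5, 5, 5, 5, 1, -1, -2, -2, 0, 13, 40, 51, 53, 53, 53, 53, 53, 53, 54]
from 192: G [137, 137, 137, 136, 135, 134, 129, 118, 112, 111, 109, 105, 83, 70, 76, 94, 109, 114, 116, 117, 116, 116, 116, 117] R-B [5, 4, 4, 5, 4, 5, 3, 0, -1, -2, -2, -1, -1, 1, 0, -1, 4, 24, 44, 52, 52, 52, 53, 52]
```

View pics/k2.png

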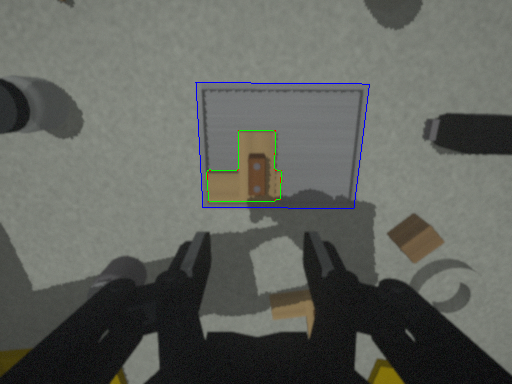

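Now it sits 2 mm too far toward -x: plate edge at column 207.2 against the wall's inner edge at 206.7. The regrip recentred it. One small shift back, released without pressing.

```bash
python3 -m inch '[{"tx":0.0,"ty":0.0,"tz":-0.25,"ax":0.0,"ay":0.0,"az":0.0},{"tx":0.0,"ty":0.0,"tz":-0.5,"ax":0.0,"ay":0.0,"az":0.0},{"tx":0.0,"ty":0.0,"tz":-0.7,"ax":0.0,"ay":0.0,"az":0.0},{"tx":0.0,"ty":0.0,"tz":-0.797,"ax":0.0,"ay":0.0,"az":0.0},{"tx":0.0,"ty":0.0,"tz":-0.797,"ax":0.0,"ay":0.0,"az":0.0},{"tx":0.0,"ty":0.0,"tz":-0.797,"ax":0.0,"ay":0.0,"az":0.0}]' && python3 -m inch '[{"tx":0.0,"ty":0.0,"tz":0.0,"ax":0.0,"ay":0.0,"az":0.0},{"tx":0.0,"ty":0.0,"tz":0.0,"ax":0.0,"ay":0.0,"az":0.0},{"tx":0.0,"ty":0.0,"tz":0.0,"ax":0.0,"ay":0.0,"az":0.0},{"tx":0.0,"ty":0.0,"tz":0.0,"ax":0.0,"ay":0.0,"az":0.0},{"tx":0.0,"ty":0.0,"tz":0.02,"ax":0.0,"ay":0.0,"az":0.0},{"tx":0.01,"ty":-0.001,"tz":0.02,"ax":0.0,"ay":0.0,"az":-0.001},{"tx":0.01,"ty":-0.001,"tz":0.02,"ax":0.0,"ay":0.0,"az":-0.001},{"tx":0.01,"ty":-0.001,"tz":0.01,"ax":0.0,"ay":0.0,"az":-0.001},{"tx":0.01,"ty":-0.001,"tz":0.002,"ax":0.0,"ay":0.0,"az":-0.001},{"tx":0.01,"ty":-0.001,"tz":0.002,"ax":0.0,"ay":0.0,"az":-0.001}]' 1 40
python3 -m inch '[{"tx":0.0,"ty":0.0,"tz":0.0,"ax":0.0,"ay":0.0,"az":0.0},{"tx":0.0,"ty":0.0,"tz":0.0,"ax":0.0,"ay":0.0,"az":0.0},{"tx":0.0,"ty":0.0,"tz":0.0,"ax":0.0,"ay":0.0,"az":0.0},{"tx":0.0,"ty":0.0,"tz":0.2,"ax":0.0,"ay":0.0,"az":0.0},{"tx":0.0,"ty":0.0,"tz":0.45,"ax":0.0,"ay":0.0,"az":0.0},{"tx":0.0,"ty":0.0,"tz":0.7,"ax":0.0,"ay":0.0,"az":0.0},{"tx":0.0,"ty":0.0,"tz":0.8,"ax":0.0,"ay":0.0,"az":0.0},{"tx":0.0,"ty":0.0,"tz":0.8,"ax":0.0,"ay":0.0,"az":0.0},{"tx":0.0,"ty":0.0,"tz":0.8,"ax":0.0,"ay":0.0,"az":0.0}]' 0.4
python3 chk.py corner_plate k3 560.96 -11.8 182.1 76.64; python3 prof.py k3 190 197 192 216 h; python3 prof.py k3 195 215 215 238 v; python3 prof.py k3 178 184 192 216 h
```

```text
time_s: 9.75
position: [557.9, -11.5, 20.5]
tool_rot: [0.783, 0.622, -0.001, -0.001]
wrist_force: [-0.4, -0.0, 0.5]
grip_width: 51.7
grasp_force: 0.0
time_s: 10.75
position: [560.9, -11.8, 23.6]
tool_rot: [0.785, 0.62, -0.0, -0.0]
wrist_force: [-5.6, 0.0, 13.1]
grip_width: 17.3
grasp_force: 41.7
time_s: 11.65
position: [560.8, -11.8, 181.8]
tool_rot: [0.785, 0.62, 0.0, 0.0]
wrist_force: [0.4, 1.1, -0.3]
grip_width: 51.0
grasp_force: 0.0
tray [589.3   3.8] -13.3 0.014157712459564209
from 192: G [136, 137, 135, 137, 136, 136, 135, 132, 123, 113, 111, 110, 107, 94, 75, 82, 106, 115, 116, 116, 115, 116, 116, 117] R-B [5, 4, 6, 4, 5, 5, 4, 4, 2, 0, -1, -1, -2, -1, 1, 15, 41, 51, 52, 52, 52, 53, 52, 53]
from 195: G [116, 118, 119, 120, 122, 123, 118, 102, 88, 98, 107, 109, 111, 119, 130, 136, 137, 137, 137, 138] R-B [53, 54, 55, 55, 56, 56, 52, 33, 8, -1, -1, -1, -1, 1, 4, 5, 5, 5, 5, 5]
from 192: G [134, 134, 132, 132, 133, 136, 136, 129, 116, 112, 112, 110, 101, 79, 77, 99, 113, 117, 118, 118, 119, 118, 118, 118] R-B [5, 5, 4, 5, 5, 5, 4, 3, 0, -1, -2, -1, -1, 0, 10, 32, 48, 52, 52, 52, 53, 54, 53, 53]
```

The corner plate is now nominal in both directions. Next: the straight plate.

```bash
echo '[589.35,3.83,-0.2321]' > tray.json; python3 -m inch '[{"tx":0.19,"ty":1.0,"tz":0.0,"ax":0.0,"ay":0.0,"az":0.24},{"tx":0.19,"ty":1.0,"tz":0.0,"ax":0.0,"ay":0.0,"az":0.24},{"tx":0.19,"ty":1.0,"tz":0.0,"ax":0.0,"ay":0.0,"az":0.24},{"tx":0.19,"ty":1.0,"tz":0.0,"ax":0.0,"ay":0.0,"az":0.24},{"tx":0.19,"ty":1.0,"tz":0.0,"ax":0.0,"ay":0.0,"az":0.24},{"tx":0.19,"ty":1.0,"tz":0.0,"ax":0.0,"ay":0.0,"az":0.24},{"tx":0.19,"ty":1.0,"tz":0.0,"ax":0.0,"ay":0.0,"az":0.24},{"tx":0.19,"ty":1.0,"tz":0.0,"ax":0.0,"ay":0.0,"az":0.24},{"tx":0.19,"ty":1.0,"tz":0.0,"ax":0.0,"ay":0.0,"az":0.24},{"tx":0.19,"ty":1.0,"tz":0.0,"ax":0.0,"ay":0.0,"az":0.24}]' && python3 -m inch '[{"tx":0.0,"ty":0.18,"tz":0.0,"ax":0.0,"ay":0.0,"az":0.015},{"tx":0.0,"ty":0.18,"tz":0.0,"ax":0.0,"ay":0.0,"az":0.015},{"tx":0.0,"ty":0.18,"tz":0.0,"ax":0.0,"ay":0.0,"az":0.015},{"tx":0.0,"ty":0.18,"tz":0.0,"ax":0.0,"ay":0.0,"az":0.015}]'
python3 look.py straight_plate s1; python3 look.py tray s2
```

```text
time_s: 12.8
position: [597.7, 187.9, 179.4]
tool_rot: [0.149, 0.989, -0.001, -0.002]
wrist_force: [-1.0, -0.8, 0.9]
grip_width: 50.9
grasp_force: 0.0
time_s: 13.2
position: [598.2, 223.5, 180.5]
tool_rot: [0.105, 0.994, -0.001, -0.001]
wrist_force: [0.1, -0.7, 0.4]
grip_width: 51.1
grasp_force: 0.0
0.94 [599. 228.] 2587
0.29 [555. 493.] 2474
t 13.2 tcp [598.2 223.5 180.5] phi 167.92 w 51.13090022967544 tilt [-0.002 -0.001 -1.   ]
straight_plate [599.4 224.7] 350.13 cost 0.029
0.86 [602.  15.] 13864
t 13.3 tcp [598.6 223.4 181.3] phi 167.9 w 51.39599188112516 tilt [-0.001 -0.001 -1.   ]
tray [589.    3.2] 166.64 cost 0.25
```

```bash
python3 -m inch '[{"tx":0.006,"ty":0.006,"tz":-0.25,"ax":0.0,"ay":0.0,"az":0.006},{"tx":0.006,"ty":0.006,"tz":-0.5,"ax":0.0,"ay":0.0,"az":0.006},{"tx":0.006,"ty":0.006,"tz":-0.7,"ax":0.0,"ay":0.0,"az":0.006},{"tx":0.006,"ty":0.006,"tz":-0.816,"ax":0.0,"ay":0.0,"az":0.006},{"tx":0.006,"ty":0.006,"tz":-0.816,"ax":0.0,"ay":0.0,"az":0.006},{"tx":0.006,"ty":0.006,"tz":-0.816,"ax":0.0,"ay":0.0,"az":0.006}]' && python3 -m inch '[{"tx":0.0,"ty":0.0,"tz":0.0,"ax":0.0,"ay":0.0,"az":0.0},{"tx":0.0,"ty":0.0,"tz":0.0,"ax":0.0,"ay":0.0,"az":0.0},{"tx":0.0,"ty":0.0,"tz":0.0,"ax":0.0,"ay":0.0,"az":0.0},{"tx":0.0,"ty":0.0,"tz":0.0,"ax":0.0,"ay":0.0,"az":0.0},{"tx":0.0,"ty":0.0,"tz":0.25,"ax":0.0,"ay":0.0,"az":0.0},{"tx":0.0,"ty":0.0,"tz":0.5,"ax":0.0,"ay":0.0,"az":0.0},{"tx":0.0,"ty":-0.2,"tz":0.75,"ax":0.0,"ay":0.0,"az":-0.0108},{"tx":0.0,"ty":-0.4,"tz":0.8,"ax":0.0,"ay":0.0,"az":-0.0108},{"tx":0.0,"ty":-0.4,"tz":0.8,"ax":0.0,"ay":0.0,"az":-0.0108},{"tx":0.0,"ty":-0.4,"tz":0.8,"ax":0.0,"ay":0.0,"az":-0.0108}]' 1 40
python3 - <<'E'
from h import *
np.save('pics/s3.npy',env.capture('wrist'));s=env.state();print(s['position'])
E
python3 held.py straight_plate s3 600.16 145.4 178.9 166.7 18.9 180
```

```text
time_s: 14.0
position: [600.3, 225.1, 19.1]
tool_rot: [0.086, 0.996, -0.0, -0.0]
wrist_force: [0.1, -0.7, 0.8]
grip_width: 51.1
grasp_force: 0.0
time_s: 15.0
position: [600.6, 144.5, 180.3]
tool_rot: [0.121, 0.993, 0.001, 0.001]
wrist_force: [0.7, 0.8, -1.5]
grip_width: 17.3
grasp_force: 39.8
[599.80201506 145.25053927 178.8265128 ]
held [598.  146.4] 346.77 cost 0.09
tray [589.4   3.8] -13.3
slot [618.4 -47.2] TCP goal [620.5 -48.3] move mm [  20.4 -193.7] units [ 0.1018 -0.9683] turn deg -0.07 az -0.0002 tz to seat -0.78 held offset in tool [2.31 0.51]
```

```bash
python3 - <<'E'
from h import *
a=np.radians(166.7)/2;C=cam('wrist',dict(position=[600.16,145.4,178.9],tool_rot=[np.cos(a),np.sin(a),0,0]))
z=178.9-18.9;th=np.radians(-13.3);c,s=np.cos(th),np.sin(th)
def P(x,y,zz):return proj(C,[[600.16+c*x-s*y,145.4+s*x+c*y,z+zz]])[0].round(1)
for nm,q in dict(lipTop=(-40.5,14,12),lipBot=(-40.5,14,7.5),lipTop2=(-40.5,-14,12),grip_top_front=(-20,0,42),grip_bot_front=(-20,0,12),left=(-36,-17.5,12),right=(-36,17.5,12),tongueR=(-32.5,25.5,5.5),tongueTop=(-32.5,22,5.5),tongueBot=(-32.5,22,0)).items():print(nm,P(*q))
im=np.load('pics/s3.npy').astype(int)
for c0,c1 in((225,236),(250,262),(275,285),(290,296)):
    m=im[150:230,c0:c1].mean(1);print(c0,'R',m[:,0].astype(int).tolist())
    print('  R-B',(m[:,0]-m[:,2]).astype(int).tolist())
E
```

```text
lipTop [281.4 169.8]
lipBot [280.7 167.7]
lipTop2 [230.  169.8]
grip_top_front [255.5 228.7]
grip_bot_front [255.7 204.8]
left [223.9 177.7]
right [287.5 177.7]
tongueR [300.1 180.3]
tongueTop [294.  180.3]
tongueBot [292.9 177.7]
225 R [133, 135, 135, 135, 136, 134, 134, 133, 126, 112, 96, 87, 86, 89, 100, 121, 136, 139, 139, 139, 140, 139, 140, 140, 140, 140, 141, 140, 139, 137, 135, 135, 135, 135, 134, 135, 134, 134, 133, 134, 134, 133, 133, 131, 132, 132, 132, 131, 131, 130, 130, 130, 130, 129, 130, 129, 129, 128, 127, 120, 111, 105, 104, 106, 108, 109, 110, 113, 112, 108, 103, 100, 99, 93, 85, 82, 80, 80, 75, 72]
  R-B [4, 4, 5, 4, 5, 4, 5, 5, 4, 4, 4, 4, 6, 16, 31, 45, 51, 53, 53, 54, 53, 52, 53, 53, 53, 53, 53, 54, 53, 52, 52, 51, 50, 50, 50, 50, 50, 50, 50, 50, 50, 50, 50, 49, 48, 49, 49, 49, 48, 49, 48, 47, 48, 47, 48, 47, 47, 46, 46, 43, 40, 36, 35, 36, 37, 37, 38, 39, 39, 37, 34, 33, 32, 30, 26, 24, 23, 22, 15, 8]
250 R [136, 137, 138, 139, 137, 137, 136, 136, 137, 136, 136, 136, 131, 116, 108, 124, 138, 141, 142, 142, 143, 143, 143, 143, 145, 144, 145, 145, 144, 144, 144,
[... 1267 characters left out ...]
, 138, 138, 137, 137, 136, 136, 137, 138, 141, 142, 141, 141, 141, 140, 140, 140, 138, 137, 134, 135, 136, 131, 117, 101, 111, 131, 141, 144, 144, 143, 143, 144, 145, 144, 143, 144, 144, 145, 144, 143, 144, 143, 145, 143, 144, 143, 143, 143, 144, 144, 144, 144, 144, 143, 143, 143, 144, 142, 144, 143, 144, 143, 143, 142, 142, 143, 142, 142, 142, 142, 143, 142, 142, 142, 142, 142, 140, 133, 121]
  R-B [5, 5, 5, 5, 5, 5, 5, 5, 5, 5, 5, 4, 4, 5, 5, 5, 4, 5, 5, 5, 5, 5, 6, 14, 27, 40, 50, 55, 55, 55, 56, 56, 56, 57, 56, 56, 56, 55, 56, 56, 56, 55, 56, 56, 56, 57, 56, 56, 56, 56, 57, 57, 56, 57, 56, 57, 56, 56, 56, 57, 56, 57, 56, 56, 56, 56, 57, 57, 57, 56, 57, 56, 56, 57, 57, 56, 56, 55, 52, 47]
```

```bash
python3 -m inch '[{"tx":0.101,"ty":-0.966,"tz":0.0,"ax":0.0,"ay":0.0,"az":0.0},{"tx":0.101,"ty":-0.966,"tz":0.0,"ax":0.0,"ay":0.0,"az":0.0},{"tx":0.101,"ty":-0.966,"tz":0.0,"ax":0.0,"ay":0.0,"az":0.0},{"tx":0.101,"ty":-0.966,"tz":-0.2,"ax":0.0,"ay":0.0,"az":0.0},{"tx":0.101,"ty":-0.966,"tz":-0.45,"ax":0.0,"ay":0.0,"az":0.0},{"tx":0.101,"ty":-0.966,"tz":-0.65,"ax":0.0,"ay":0.0,"az":0.0},{"tx":0.101,"ty":-0.966,"tz":-0.7,"ax":0.0,"ay":0.0,"az":0.0},{"tx":0.101,"ty":-0.966,"tz":-0.73,"ax":0.0,"ay":0.0,"az":0.0},{"tx":0.101,"ty":-0.966,"tz":-0.76,"ax":0.0,"ay":0.0,"az":0.0},{"tx":0.101,"ty":-0.966,"tz":-0.778,"ax":0.0,"ay":0.0,"az":0.0}]' && python3 -m inch '[{"tx":0.0,"ty":0.0,"tz":0.0,"ax":0.0,"ay":0.0,"az":0.0},{"tx":0.0,"ty":0.0,"tz":0.0,"ax":0.0,"ay":0.0,"az":0.0}]'
```

```text
time_s: 16.05
position: [622.7, -47.2, 25.6]
tool_rot: [0.119, 0.993, 0.0, 0.002]
wrist_force: [-10.0, 3.6, 24.8]
grip_width: 17.1
grasp_force: 43.4
time_s: 16.25
position: [622.7, -47.5, 25.6]
tool_rot: [0.12, 0.993, 0.0, 0.003]
wrist_force: [1.1, 0.9, 2.3]
grip_width: 17.2
grasp_force: 40.2
```

```bash
python3 -m inch '[{"tx":0.0,"ty":0.0,"tz":0.0,"ax":0.0,"ay":0.0,"az":0.0},{"tx":0.0,"ty":0.0,"tz":0.0,"ax":0.0,"ay":0.0,"az":0.0},{"tx":0.0,"ty":0.0,"tz":0.0,"ax":0.0,"ay":0.0,"az":0.0},{"tx":0.0,"ty":0.0,"tz":0.2,"ax":0.0,"ay":0.0,"az":0.0},{"tx":0.0,"ty":0.0,"tz":0.45,"ax":0.0,"ay":0.0,"az":0.0},{"tx":0.0,"ty":0.0,"tz":0.7,"ax":0.0,"ay":0.0,"az":0.0},{"tx":0.0,"ty":0.0,"tz":0.8,"ax":0.0,"ay":0.0,"az":0.0},{"tx":0.0,"ty":0.0,"tz":0.8,"ax":0.0,"ay":0.0,"az":0.0},{"tx":0.0,"ty":0.0,"tz":0.8,"ax":0.0,"ay":0.0,"az":0.0}]' 0.4
python3 chk.py straight_plate k4 620.36 -47.8 183.3 166.7; python3 - <<'E'
from h import *
import json
a=np.radians(166.7)/2;C=cam('wrist',dict(position=[620.36,-47.8,183.3],tool_rot=[np.cos(a),np.sin(a),0,0]))
for q in env.outline_of('wrist','corner_plate'):
    b=back(C,q['centre'],10);print('corner',q['confidence'],b.round(),q['region'].sum())
    if np.linalg.norm(b-[561,-12])<40:
        p,f=fit([(C,q['region'].astype(np.float32))],'corner_plate',[561,-12,np.radians(76.7)],4);print(p[:2].round(1),np.degrees(p[2]).round(1),f)
E
```

```text
time_s: 17.15
position: [620.2, -47.9, 183.3]
tool_rot: [0.12, 0.993, -0.0, 0.0]
wrist_force: [-0.0, 0.7, -0.8]
grip_width: 51.4
grasp_force: 0.0
tray [588.8   3.3] -12.85 0.009054064750671387
straight_plate [620.  -46.6] -13.98 cost 0.02 err in tray frame [ 1.53  1.31 -1.13]
corner 0.71 [551. -22.] 4541
[560. -13.] 76.9 0.04454225301742554
```

View pics/k4.png

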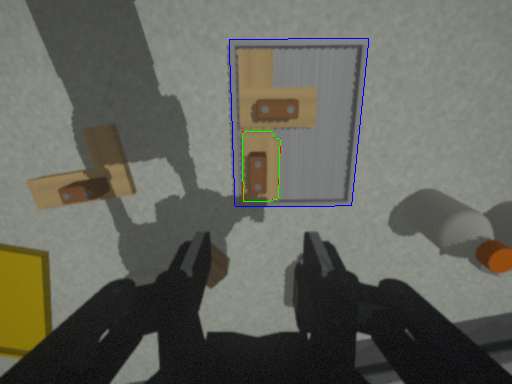

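The straight plate lies in its slot at about (258,165), below the corner plate, slightly toward the bottom wall. I'll check the edges by profile.

```bash
python3 prof.py k4 185 215 246 264 v; python3 prof.py k4 172 192 228 252 h;python3 prof.py k4 172 192 270 290 h; python3 prof.py k4 120 140 247 262 v; python3 prof.py k4 150 160 228 252 h; python3 - <<'E'
from h import *
a=np.radians(166.7)/2;C=cam('wrist',dict(position=[620.36,-47.8,183.3],tool_rot=[np.cos(a),np.sin(a),0,0]))
t=np.array([588.8,3.3,np.radians(-13.2)]);c,s=np.cos(t[2]),np.sin(t[2])
def P(x,y,z):return proj(C,[[t[0]+c*x-s*y,t[1]+s*x+c*y,z]])[0].round(1)
for x,y in((89.5,-45),(83.5,-45)):print('bottom wall',x,P(x,y,14))
print('plate bottom',P(80.5,-45,16),'lip end',P(-.5,-45,16),'corner edge',P(-3.5,-45,16))
for X in(66,30): print('row for x',X,'outer',P(X,-69.5,14),'inner',P(X,-63.5,14),'plate',P(X,-60.5,16),'right full',P(X,-25.5,16),'tongue',P(X,-17.5,9.5))
E
```

```text
from 185: G [82, 83, 84, 82, 82, 80, 78, 75, 77, 84, 87, 85, 81, 77, 75, 75, 74, 74, 72, 71, 72, 73, 80, 86, 87, 87, 86, 88, 88, 88] R-B [32, 29, 29, 31, 36, 44, 49, 48, 42, 38, 38, 35, 33, 31, 30, 30, 26, 14, 3, 0, 0, 0, 2, 3, 3, 3, 3, 3, 3, 4]
from 228: G [146, 146, 145, 140, 122, 110, 117, 123, 123, 122, 116, 108, 108, 98, 101, 111, 107, 93, 82, 79, 74, 68, 71, 74] R-B [5, 5, 6, 5, 4, 1, -1, -2, -2, -1, -2, -1, -1, 5, 27, 46, 48, 40, 34, 31, 32, 37, 49, 56]
from 270: G [129, 130, 129, 127, 127, 126, 125, 124, 124, 123, 123, 124, 124, 122, 121, 121, 121, 121, 122, 124] R-B [59, 60, 60, 58, 58, 57, 57, 57, 52, 34, 8, -1, -2, -2, -2, -1, -2, -2, -2, -2]
from 120: G [94, 98, 109, 117, 120, 120, 118, 114, 115, 121, 121, 113, 112, 121, 124, 125, 125, 126, 127, 127] R-B [41, 44, 49, 54, 55, 56, 54, 52, 53, 57, 56, 51, 51, 56, 58, 58, 58, 59, 58, 58]
from 228: G [145, 143, 135, 117, 108, 116, 122, 123, 122, 118, 110, 112, 104, 94, 111, 119, 115, 109, 106, 101, 93, 83, 76, 73] R-B [5, 5, 5, 4, 2, 0, -1, -1, -1, -2, -1, -1, -1, 14, 44, 54, 52, 50, 46, 44, 42, 42, 41, 42]
bottom wall 89.5 [254.3 206.4]
bottom wall 83.5 [254.3 201.7]
plate bottom [254.3 199.9] lip end [253.9 129.6] corner edge [253.9 126.8]
row for x 66 outer [233.1 187.6] inner [238.3 187.6] plate [240.8 188.1] right full [271.1 188.1] tongue [277.7 186.3]
row for x 30 outer [232.2 157.1] inner [237.5 157. ] plate [240.1 157.4] right full [271.6 157.4] tongue [278.4 156.1]
```

```bash
python3 -m inch '[{"tx":0.0,"ty":0.0,"tz":-0.25,"ax":0.0,"ay":0.0,"az":0.0},{"tx":0.0,"ty":0.0,"tz":-0.5,"ax":0.0,"ay":0.0,"az":0.0},{"tx":0.0,"ty":0.0,"tz":-0.7,"ax":0.0,"ay":0.0,"az":0.0},{"tx":0.0,"ty":0.0,"tz":-0.8,"ax":0.0,"ay":0.0,"az":0.0},{"tx":0.0,"ty":0.0,"tz":-0.8,"ax":0.0,"ay":0.0,"az":0.0},{"tx":0.0,"ty":0.0,"tz":-0.8,"ax":0.0,"ay":0.0,"az":0.0}]' && python3 -m inch '[{"tx":0.0,"ty":0.0,"tz":0.0,"ax":0.0,"ay":0.0,"az":0.0},{"tx":0.0,"ty":0.0,"tz":0.0,"ax":0.0,"ay":0.0,"az":0.0},{"tx":0.0,"ty":0.0,"tz":0.0,"ax":0.0,"ay":0.0,"az":0.0},{"tx":0.0,"ty":0.0,"tz":0.0,"ax":0.0,"ay":0.0,"az":0.0},{"tx":0.0,"ty":0.0,"tz":0.02,"ax":0.0,"ay":0.0,"az":0.0},{"tx":-0.01,"ty":-0.001,"tz":0.02,"ax":0.0,"ay":0.0,"az":0.0},{"tx":-0.01,"ty":-0.001,"tz":0.02,"ax":0.0,"ay":0.0,"az":0.0},{"tx":-0.01,"ty":-0.001,"tz":0.01,"ax":0.0,"ay":0.0,"az":0.0},{"tx":-0.01,"ty":-0.001,"tz":0.002,"ax":0.0,"ay":0.0,"az":0.0},{"tx":-0.01,"ty":-0.001,"tz":0.002,"ax":0.0,"ay":0.0,"az":0.0}]' 1 40
python3 -m inch '[{"tx":0.0,"ty":0.0,"tz":0.0,"ax":0.0,"ay":0.0,"az":0.0},{"tx":0.0,"ty":0.0,"tz":0.0,"ax":0.0,"ay":0.0,"az":0.0},{"tx":0.0,"ty":0.0,"tz":0.0,"ax":0.0,"ay":0.0,"az":0.0},{"tx":0.0,"ty":0.0,"tz":0.2,"ax":0.0,"ay":0.0,"az":0.0},{"tx":0.0,"ty":0.0,"tz":0.45,"ax":0.0,"ay":0.0,"az":0.0},{"tx":0.0,"ty":0.0,"tz":0.7,"ax":0.0,"ay":0.0,"az":0.0},{"tx":0.0,"ty":0.0,"tz":0.8,"ax":0.0,"ay":0.0,"az":0.0},{"tx":0.0,"ty":0.0,"tz":0.8,"ax":0.0,"ay":0.0,"az":0.0},{"tx":0.0,"ty":0.0,"tz":0.8,"ax":0.0,"ay":0.0,"az":0.0}]' 0.4
python3 chk.py straight_plate k5 618.36 -48 183.7 166.7;  python3 prof.py k5 185 215 246 264 v; python3 prof.py k5 172 192 228 252 h;python3 prof.py k5 172 192 270 290 h; python3 prof.py k5 120 140 247 262 v
```

```text
time_s: 17.95
position: [619.6, -47.7, 22.2]
tool_rot: [0.12, 0.993, -0.0, -0.001]
wrist_force: [0.0, -0.4, 0.6]
grip_width: 51.0
grasp_force: 0.0
time_s: 18.95
position: [617.9, -47.9, 25.5]
tool_rot: [0.12, 0.993, -0.0, -0.001]
wrist_force: [-7.9, 1.3, 12.9]
grip_width: 17.0
grasp_force: 41.7
time_s: 19.85
position: [618.2, -48.0, 183.4]
tool_rot: [0.12, 0.993, 0.0, 0.0]
wrist_force: [-0.8, -0.2, -0.8]
grip_width: 51.3
grasp_force: 0.0
tray [588.5   3.1] -12.92 0.012667536735534668
straight_plate [615.6 -47.3] -13.06 cost 0.024 err in tray frame [-2.25 -0.07 -0.15]
from 185: G [83, 82, 81, 80, 79, 80, 84, 94, 99, 95, 91, 86, 81, 77, 75, 74, 71, 69, 68, 70, 71, 72, 72, 76, 83, 86, 87, 88, 88, 89] R-B [30, 31, 35, 44, 51, 51, 46, 44, 44, 41, 38, 36, 32, 30, 26, 17, 6, 0, 0, 0, 0, 0, 0, 1, 2, 4, 3, 3, 3, 3]
from 228: G [146, 145, 146, 144, 131, 113, 114, 121, 123, 124, 119, 104, 93, 97, 112, 112, 101, 89, 82, 78, 70, 70, 74, 76] R-B [5, 5, 5, 5, 5, 3, 0, -1, -2, -2, -2, -1, 4, 22, 45, 50, 44, 37, 35, 33, 37, 48, 55, 56]
from 270: G [129, 129, 128, 126, 126, 125, 125, 124, 122, 122, 123, 124, 124, 124, 121, 121, 121, 121, 122, 123] R-B [60, 60, 59, 58, 57, 57, 57, 55, 40, 12, -1, -2, -2, -2, -2, -2, -2, -2, -2, -2]
from 120: G [92, 94, 96, 103, 111, 118, 120, 120, 117, 110, 113, 121, 124, 126, 126, 126, 127, 127, 126, 125] R-B [44, 42, 44, 46, 51, 54, 55, 55, 54, 51, 52, 56, 58, 58, 59, 59, 58, 59, 58, 58]
```

The straight plate now has clearance all round (about -2 mm in x, +0.5 mm in y), which is enough. Next the elbow plate.

```bash
python3 -m inch '[{"tx":-1.0,"ty":1.0,"tz":0.0,"ax":0.0,"ay":0.0,"az":-0.0575},{"tx":-1.0,"ty":1.0,"tz":0.0,"ax":0.0,"ay":0.0,"az":-0.0575},{"tx":-1.0,"ty":1.0,"tz":0.0,"ax":0.0,"ay":0.0,"az":-0.0575},{"tx":-1.0,"ty":1.0,"tz":0.0,"ax":0.0,"ay":0.0,"az":-0.0575},{"tx":-1.0,"ty":1.0,"tz":0.0,"ax":0.0,"ay":0.0,"az":-0.0575},{"tx":-1.0,"ty":1.0,"tz":0.0,"ax":0.0,"ay":0.0,"az":-0.0575},{"tx":-1.0,"ty":1.0,"tz":0.0,"ax":0.0,"ay":0.0,"az":-0.0575}]' && python3 -m inch '[{"tx":0.0,"ty":0.54,"tz":0.0,"ax":0.0,"ay":0.0,"az":0.0},{"tx":0.0,"ty":0.54,"tz":0.0,"ax":0.0,"ay":0.0,"az":0.0},{"tx":0.0,"ty":0.54,"tz":0.0,"ax":0.0,"ay":0.0,"az":0.0},{"tx":0.0,"ty":0.54,"tz":0.0,"ax":0.0,"ay":0.0,"az":0.0},{"tx":0.0,"ty":0.54,"tz":0.0,"ax":0.0,"ay":0.0,"az":0.0}]'
python3 look.py elbow_plate e1;python3 look.py elbow_plate e2
```

```text
time_s: 20.7
position: [414.2, 153.7, 181.5]
tool_rot: [0.294, 0.956, -0.001, -0.002]
wrist_force: [0.8, 0.7, -1.0]
grip_width: 51.2
grasp_force: 0.0
time_s: 21.2
position: [418.1, 258.7, 182.4]
tool_rot: [0.296, 0.955, -0.001, -0.001]
wrist_force: [-0.6, -1.3, 0.1]
grip_width: 51.4
grasp_force: 0.0
0.98 [414. 249.] 4177
t 21.2 tcp [418.1 258.7 182.4] phi 145.53 w 51.432137031408104 tilt [-0.002 -0.002 -1.   ]
elbow_plate [416.8 261.1] 325.58 cost 0.024
0.83 [414. 252.] 4227
0.59 [562.  75.] 432
t 21.3 tcp [418.3 258.3 182.9] phi 145.44 w 51.327286645916196 tilt [-0.001 -0.001 -1.   ]
elbow_plate [417.1 260.6] 325.66 cost 0.021
```

```bash
python3 -m inch '[{"tx":-0.006,"ty":0.012,"tz":-0.25,"ax":0.0,"ay":0.0,"az":0.0},{"tx":-0.006,"ty":0.012,"tz":-0.5,"ax":0.0,"ay":0.0,"az":0.0},{"tx":-0.006,"ty":0.012,"tz":-0.7,"ax":0.0,"ay":0.0,"az":0.0},{"tx":-0.006,"ty":0.012,"tz":-0.823,"ax":0.0,"ay":0.0,"az":0.0},{"tx":-0.006,"ty":0.012,"tz":-0.823,"ax":0.0,"ay":0.0,"az":0.0},{"tx":-0.006,"ty":0.012,"tz":-0.823,"ax":0.0,"ay":0.0,"az":0.0}]' && python3 -m inch '[{"tx":0.0,"ty":0.0,"tz":0.0,"ax":0.0,"ay":0.0,"az":0.0},{"tx":0.0,"ty":0.0,"tz":0.0,"ax":0.0,"ay":0.0,"az":0.0},{"tx":0.0,"ty":0.0,"tz":0.0,"ax":0.0,"ay":0.0,"az":0.0},{"tx":0.0,"ty":0.0,"tz":0.0,"ax":0.0,"ay":0.0,"az":0.0},{"tx":0.0,"ty":0.0,"tz":0.02,"ax":0.0,"ay":0.0,"az":0.0},{"tx":0.0,"ty":0.0,"tz":0.02,"ax":0.0,"ay":0.0,"az":0.0},{"tx":0.0,"ty":0.0,"tz":0.02,"ax":0.0,"ay":0.0,"az":0.0}]' 1 40
```

```text
time_s: 22.0
position: [417.4, 261.8, 19.4]
tool_rot: [0.297, 0.955, -0.0, -0.0]
wrist_force: [1.0, 0.3, 0.6]
grip_width: 51.5
grasp_force: 0.0
time_s: 22.7
position: [417.1, 262.4, 23.3]
tool_rot: [0.296, 0.955, 0.0, 0.0]
wrist_force: [0.1, 0.1, -0.4]
grip_width: 17.1
grasp_force: 39.8
```

```bash
python3 -m inch '[{"tx":0.0,"ty":0.0,"tz":0.25,"ax":0.0,"ay":0.0,"az":0.0},{"tx":0.0,"ty":0.0,"tz":0.5,"ax":0.0,"ay":0.0,"az":-0.02},{"tx":1.0,"ty":-1.0,"tz":0.8,"ax":0.0,"ay":0.0,"az":-0.1925},{"tx":1.0,"ty":-1.0,"tz":0.8,"ax":0.0,"ay":0.0,"az":-0.1925},{"tx":1.0,"ty":-1.0,"tz":0.8,"ax":0.0,"ay":0.0,"az":-0.1925},{"tx":1.0,"ty":-1.0,"tz":0.8,"ax":0.0,"ay":0.0,"az":-0.1925},{"tx":1.0,"ty":-1.0,"tz":0.8,"ax":0.0,"ay":0.0,"az":-0.1925},{"tx":1.0,"ty":-1.0,"tz":0.8,"ax":0.0,"ay":0.0,"az":-0.1925},{"tx":1.0,"ty":-1.0,"tz":0.8,"ax":0.0,"ay":0.0,"az":-0.1925},{"tx":1.0,"ty":-1.0,"tz":0.8,"ax":0.0,"ay":0.0,"az":-0.1925}]' && python3 -m inch '[{"tx":0.162,"ty":-0.28,"tz":0.0,"ax":0.0,"ay":0.0,"az":0.0},{"tx":0.162,"ty":-0.28,"tz":0.0,"ax":0.0,"ay":0.0,"az":0.0},{"tx":0.162,"ty":-0.28,"tz":0.0,"ax":0.0,"ay":0.0,"az":0.0},{"tx":0.162,"ty":-0.28,"tz":-0.25,"ax":0.0,"ay":0.0,"az":0.0},{"tx":0.162,"ty":-0.28,"tz":-0.5,"ax":0.0,"ay":0.0,"az":0.0},{"tx":0.162,"ty":-0.28,"tz":-0.65,"ax":0.0,"ay":0.0,"az":0.0},{"tx":0.162,"ty":-0.28,"tz":-0.7,"ax":0.0,"ay":0.0,"az":0.0},{"tx":0.162,"ty":-0.28,"tz":-0.7,"ax":0.0,"ay":0.0,"az":0.0},{"tx":0.162,"ty":-0.28,"tz":-0.7,"ax":0.0,"ay":0.0,"az":0.0}]'
python3 - <<'E'
from h import *
env.capture('wrist');s=env.state();print(s['position'],s['q'])
E
```

```text
time_s: 23.7
position: [617.9, 60.9, 182.7]
tool_rot: [0.789, 0.615, -0.0, -0.0]
wrist_force: [0.4, -0.3, -1.3]
grip_width: 17.0
grasp_force: 39.8
time_s: 24.6
position: [650.9, 6.8, 44.9]
tool_rot: [0.787, 0.617, 0.001, 0.001]
wrist_force: [1.3, 0.6, 0.2]
grip_width: 17.4
grasp_force: 39.8
[651.68442345   6.6968284   45.76345196] [-2.79981303e-02  3.84044551e-01  1.81311982e+00  1.34491333e-04
  9.40068942e-01  2.12040758e-01]
```

The measured TCP is truer than the commanded one here (+2 mm in x and z). I'll correct from measurements before lowering.

```bash
cat > st.py <<'E'
from h import *
A=[]
for i in range(3):
    if i: env.capture('side')
    s=env.state();R=Ro.from_quat(s['tool_rot']).as_matrix();A.append(np.r_[s['position'],np.degrees(np.arctan2(R[1,0],R[0,0])),s['wrist_force']])
print(s['time_s'],np.mean(A,0).round(2),'sd',np.std(A,0).round(2)[:4])
E
python3 -m inch '[{"tx":-0.01,"ty":-0.001,"tz":-0.05,"ax":0.0,"ay":0.0,"az":0.0},{"tx":-0.01,"ty":-0.001,"tz":-0.05,"ax":0.0,"ay":0.0,"az":0.0},{"tx":-0.01,"ty":-0.001,"tz":-0.05,"ax":0.0,"ay":0.0,"az":0.0}]'; python3 st.py
```

```text
time_s: 24.95
position: [647.5, 6.2, 33.4]
tool_rot: [0.787, 0.617, 0.0, 0.0]
wrist_force: [0.1, 0.3, -0.1]
grip_width: 17.3
grasp_force: 39.8
25.05 [ 6.4765e+02  6.1700e+00  3.3460e+01  7.6220e+01  5.0000e-02  3.7000e-01
 -2.4000e-01] sd [0.12 0.03 0.04 0.  ]
```

```bash
python3 -m inch '[{"tx":0.01,"ty":0.0015,"tz":-0.02,"ax":0.0,"ay":0.0,"az":0.0013},{"tx":0.01,"ty":0.0015,"tz":-0.02,"ax":0.0,"ay":0.0,"az":0.0013},{"tx":0.01,"ty":0.0015,"tz":-0.02,"ax":0.0,"ay":0.0,"az":0.0013}]'; python3 st.py
```

```text
time_s: 25.35
position: [649.5, 6.5, 28.8]
tool_rot: [0.784, 0.62, -0.0, -0.0]
wrist_force: [-0.2, -0.3, -1.5]
grip_width: 16.9
grasp_force: 39.8
25.45 [ 6.4949e+02  6.4900e+00  2.8880e+01  7.6690e+01 -2.1000e-01 -5.4000e-01
 -5.9000e-01] sd [0.03 0.02 0.07 0.  ]
```

```bash
python3 -m inch '[{"tx":0.0,"ty":0.0,"tz":-0.01,"ax":0.0,"ay":0.0,"az":0.0},{"tx":0.0,"ty":0.0,"tz":-0.02,"ax":0.0,"ay":0.0,"az":0.0},{"tx":0.0,"ty":0.0,"tz":-0.025,"ax":0.0,"ay":0.0,"az":0.0},{"tx":0.0,"ty":0.0,"tz":-0.025,"ax":0.0,"ay":0.0,"az":0.0}]'; python3 st.py
```

```text
time_s: 25.85
position: [649.7, 6.5, 25.3]
tool_rot: [0.784, 0.62, 0.0, 0.0]
wrist_force: [-3.0, 0.4, 7.7]
grip_width: 17.2
grasp_force: 40.8
25.95 [ 6.4974e+02  6.5400e+00  2.5340e+01  7.6700e+01 -2.8600e+00  1.0000e-01
  6.7800e+00] sd [0.02 0.   0.02 0.  ]
```

```bash
python3 -m inch '[{"tx":0.0,"ty":0.0,"tz":0.0,"ax":0.0,"ay":0.0,"az":0.0},{"tx":0.0,"ty":0.0,"tz":0.0,"ax":0.0,"ay":0.0,"az":0.0},{"tx":0.0,"ty":0.0,"tz":0.0,"ax":0.0,"ay":0.0,"az":0.0},{"tx":0.0,"ty":0.0,"tz":0.2,"ax":0.0,"ay":0.0,"az":0.0},{"tx":0.0,"ty":0.0,"tz":0.45,"ax":0.0,"ay":0.0,"az":0.0},{"tx":0.0,"ty":0.0,"tz":0.7,"ax":0.0,"ay":0.0,"az":0.0},{"tx":-0.1,"ty":0.0,"tz":0.8,"ax":0.0,"ay":0.0,"az":0.0},{"tx":-0.1,"ty":0.0,"tz":0.8,"ax":0.0,"ay":0.0,"az":0.0},{"tx":-0.1,"ty":0.0,"tz":0.8,"ax":0.0,"ay":0.0,"az":0.0}]' 0.4; python3 st.py
cat > all.py <<'E'
# all.py tag plates... : whole-tray check from current wrist view (measured pose)
import sys,json
from h import *
tag=sys.argv[1];s=env.state();C=cam('wrist',s);im=env.capture('wrist');np.save(f'pics/{tag}.npy',im)
T0=np.array(json.load(open('tray.json')))
def near(nm,d,r):
    L=[q for q in env.outline_of('wrist',nm) if np.linalg.norm(back(C,q['centre'])-d)<r];return L[0]['region'].astype(np.float32) if L else None
g=near('tray',T0[:2],60);t=T0
if g is not None:
    g=cv2.fillPoly(g*0,[cv2.convexHull(np.argwhere(g>0)[:,::-1].astype(np.int32))],1)
    t,f=fit([(C,g)],'tray',T0);print('tray',t[:2].round(2),np.degrees(t[2]).round(2),round(f,4))
c,sn=np.cos(t[2]),np.sin(t[2])
for n in sys.argv[2:]:
    sx,sy,sa=SLOT[n];S0=np.array([t[0]+c*sx-sn*sy,t[1]+sn*sx+c*sy,t[2]+np.radians(sa)])
    h=near(n,S0[:2],40)
    if h is None: print(n,'missed');continue
    for z in (4,6):
        p,f=fit([(C,h)],n,S0,z);e=p-S0
        print(n,'z',z,'pos',p[:2].round(1),np.degrees(p[2]).round(1),'cost',round(f,3),'err tray',np.round([c*e[0]+sn*e[1],-sn*e[0]+c*e[1],np.degrees(e[2])],2))
E
python3 all.py k6 corner_plate straight_plate elbow_plate
```

```text
time_s: 26.85
position: [629.5, 6.5, 184.1]
tool_rot: [0.784, 0.62, 0.0, 0.0]
wrist_force: [0.0, 0.1, -1.2]
grip_width: 51.2
grasp_force: 0.0
26.95 [ 6.2899e+02  6.5100e+00  1.8284e+02  7.6690e+01 -1.3000e-01  2.4000e-01
 -1.1200e+00] sd [0.41 0.01 0.96 0.  ]
tray [589.24   4.74] -12.98 0.0222
corner_plate z 4 pos [560.9 -12.5] 76.5 cost 0.069 err tray [ 0.21 -1.13 -0.51]
corner_plate z 6 pos [561.2 -12.2] 75.8 cost 0.078 err tray [ 0.52 -0.79 -1.22]
straight_plate z 4 pos [615.9 -48.6] -14.3 cost 0.152 err tray [-2.07 -3.04 -1.36]
straight_plate z 6 pos [616.2 -47.8] -14.4 cost 0.159 err tray [-1.95 -2.1  -1.47]
elbow_plate z 4 pos [650.    6.5] -102.9 cost 0.029 err tray [ 0.82 -0.59  0.05]
elbow_plate z 6 pos [650.   7.] -103.1 cost 0.028 err tray [ 0.74 -0.12 -0.14]
```

Elbow plate is within 1 mm of nominal. A light press on its grip with shut fingers will check its height (the grip top should be at z=46).

```bash
python3 -m inch '[{"tx":0.1,"ty":0.0,"tz":-0.2,"ax":0.0,"ay":0.0,"az":0.0},{"tx":0.1,"ty":0.0,"tz":-0.4,"ax":0.0,"ay":0.0,"az":0.0},{"tx":0.1,"ty":0.0,"tz":-0.6,"ax":0.0,"ay":0.0,"az":0.0},{"tx":0.1,"ty":0.0,"tz":-0.65,"ax":0.0,"ay":0.0,"az":0.0},{"tx":0.1,"ty":0.0,"tz":-0.66,"ax":0.0,"ay":0.0,"az":0.0},{"tx":0.1,"ty":0.0,"tz":-0.675,"ax":0.0,"ay":0.0,"az":0.0},{"tx":0.1,"ty":0.0,"tz":-0.685,"ax":0.0,"ay":0.0,"az":0.0},{"tx":0.1,"ty":0.0,"tz":-0.69,"ax":0.0,"ay":0.0,"az":0.0},{"tx":0.1,"ty":0.0,"tz":-0.695,"ax":0.0,"ay":0.0,"az":0.0},{"tx":0.1,"ty":0.0,"tz":-0.695,"ax":0.0,"ay":0.0,"az":0.0}]' 1; python3 st.py
```

```text
time_s: 28.2
position: [650.2, 6.5, 46.1]
tool_rot: [0.784, 0.62, 0.001, 0.001]
wrist_force: [-1.2, 0.7, 1.0]
grip_width: -0.2
grasp_force: 0.5
28.3 [ 6.5022e+02  6.4800e+00  4.6110e+01  7.6690e+01 -1.0900e+00  2.1000e-01
  2.2200e+00] sd [0.01 0.01 0.02 0.  ]
```

Elbow contact at z=46.1, so it lies flat. Now the hook plate.

```bash
python3 -m inch '[{"tx":0.0,"ty":0.0,"tz":0.25,"ax":0.0,"ay":0.0,"az":0.0},{"tx":0.0,"ty":0.0,"tz":0.5,"ax":0.0,"ay":0.0,"az":0.0},{"tx":-0.27,"ty":-1.0,"tz":0.7,"ax":0.0,"ay":0.0,"az":0.0236},{"tx":-0.27,"ty":-1.0,"tz":0.7,"ax":0.0,"ay":0.0,"az":0.0236},{"tx":-0.27,"ty":-1.0,"tz":0.7,"ax":0.0,"ay":0.0,"az":0.0236},{"tx":-0.27,"ty":-1.0,"tz":0.7,"ax":0.0,"ay":0.0,"az":0.0236},{"tx":-0.27,"ty":-1.0,"tz":0.7,"ax":0.0,"ay":0.0,"az":0.0236}]' 0.4 && python3 -m inch '[{"tx":0.0,"ty":-0.215,"tz":0.0,"ax":0.0,"ay":0.0,"az":0.0},{"tx":0.0,"ty":-0.215,"tz":0.0,"ax":0.0,"ay":0.0,"az":0.0},{"tx":0.0,"ty":-0.215,"tz":0.0,"ax":0.0,"ay":0.0,"az":0.0},{"tx":0.0,"ty":-0.215,"tz":0.0,"ax":0.0,"ay":0.0,"az":0.0}]'
python3 look.py hook_plate h1;python3 look.py hook_plate h2; python3 st.py
```

```text
time_s: 29.0
position: [594.8, -198.3, 186.8]
tool_rot: [0.737, 0.675, -0.0, 0.002]
wrist_force: [0.1, -0.1, 0.1]
grip_width: 51.1
grasp_force: 0.0
time_s: 29.4
position: [595.5, -235.3, 184.6]
tool_rot: [0.736, 0.677, 0.0, -0.001]
wrist_force: [0.1, -0.4, -0.1]
grip_width: 51.5
grasp_force: 0.0
0.85 [ 591. -228.] 4503
t 29.4 tcp [ 595.5 -235.3  184.6] phi 85.22 w 51.45362722496557 tilt [-0.001  0.001 -1.   ]
hook_plate [ 595.8 -237.3] 85.4 cost 0.034
0.69 [ 593. -225.] 4536
t 29.5 tcp [ 595.6 -235.   184.7] phi 85.28 w 51.47913300210051 tilt [-0.001  0.001 -1.   ]
hook_plate [ 595.5 -237.1] 86.1 cost 0.047
29.7 [ 5.9572e+02 -2.3539e+02  1.8497e+02  8.5270e+01  3.5000e-01 -5.0000e-02
 -2.8000e-01] sd [0.   0.14 0.04 0.01]
```

```bash
python3 -m inch '[{"tx":0.0,"ty":-0.01,"tz":-0.25,"ax":0.0,"ay":0.0,"az":0.001},{"tx":0.0,"ty":-0.01,"tz":-0.5,"ax":0.0,"ay":0.0,"az":0.001},{"tx":0.0,"ty":-0.01,"tz":-0.7,"ax":0.0,"ay":0.0,"az":0.001},{"tx":0.0,"ty":-0.01,"tz":-0.828,"ax":0.0,"ay":0.0,"az":0.001},{"tx":0.0,"ty":-0.01,"tz":-0.828,"ax":0.0,"ay":0.0,"az":0.001},{"tx":0.0,"ty":-0.01,"tz":-0.828,"ax":0.0,"ay":0.0,"az":0.001},{"tx":0.0,"ty":-0.01,"tz":-0.828,"ax":0.0,"ay":0.0,"az":0.001}]' && python3 st.py && python3 -m inch '[{"tx":0.0,"ty":0.0,"tz":0.0,"ax":0.0,"ay":0.0,"az":0.0},{"tx":0.0,"ty":0.0,"tz":0.0,"ax":0.0,"ay":0.0,"az":0.0},{"tx":0.0,"ty":0.0,"tz":0.0,"ax":0.0,"ay":0.0,"az":0.0},{"tx":0.0,"ty":0.0,"tz":0.0,"ax":0.0,"ay":0.0,"az":0.0},{"tx":0.0,"ty":0.0,"tz":0.02,"ax":0.0,"ay":0.0,"az":0.0}]' 1 60; python3 st.py
```

```text
time_s: 30.4
position: [597.6, -239.2, 22.0]
tool_rot: [0.734, 0.679, 0.001, 0.002]
wrist_force: [0.1, -0.5, 1.0]
grip_width: 51.2
grasp_force: 0.0
30.5 [ 5.9768e+02 -2.3931e+02  2.2200e+01  8.5560e+01  2.3000e-01 -2.4000e-01
  7.8000e-01] sd [0.08 0.07 0.16 0.01]
time_s: 31.0
position: [595.1, -238.4, 23.2]
tool_rot: [0.734, 0.679, -0.0, -0.0]
wrist_force: [0.3, -0.3, -1.2]
grip_width: 16.7
grasp_force: 61.6
31.1 [ 5.9532e+02 -2.3842e+02  2.3520e+01  8.5550e+01  3.9000e-01 -2.9000e-01
 -9.3000e-01] sd [0.14 0.05 0.26 0.  ]
```

```bash
python3 -m inch '[{"tx":0.0,"ty":0.0,"tz":0.25,"ax":0.0,"ay":0.0,"az":0.0},{"tx":0.0,"ty":0.0,"tz":0.5,"ax":0.0,"ay":0.0,"az":0.02},{"tx":-0.16,"ty":1.0,"tz":0.8,"ax":0.0,"ay":0.0,"az":0.2253},{"tx":-0.16,"ty":1.0,"tz":0.8,"ax":0.0,"ay":0.0,"az":0.2253},{"tx":-0.16,"ty":1.0,"tz":0.8,"ax":0.0,"ay":0.0,"az":0.2253},{"tx":-0.16,"ty":1.0,"tz":0.8,"ax":0.0,"ay":0.0,"az":0.2253},{"tx":-0.16,"ty":1.0,"tz":0.8,"ax":0.0,"ay":0.0,"az":0.2253},{"tx":-0.16,"ty":1.0,"tz":0.8,"ax":0.0,"ay":0.0,"az":0.2253},{"tx":-0.16,"ty":1.0,"tz":0.8,"ax":0.0,"ay":0.0,"az":0.2253},{"tx":-0.16,"ty":1.0,"tz":0.8,"ax":0.0,"ay":0.0,"az":0.2253}]' && python3 -m inch '[{"tx":0.0,"ty":0.45,"tz":0.0,"ax":0.0,"ay":0.0,"az":0.0},{"tx":0.0,"ty":0.45,"tz":0.0,"ax":0.0,"ay":0.0,"az":0.0},{"tx":0.0,"ty":0.45,"tz":0.0,"ax":0.0,"ay":0.0,"az":0.0},{"tx":0.0,"ty":0.45,"tz":0.0,"ax":0.0,"ay":0.0,"az":0.0},{"tx":0.0,"ty":0.45,"tz":0.0,"ax":0.0,"ay":0.0,"az":0.0}]'
cat > hh.py <<'E'
from h import *
import subprocess,sys
s=env.state();R=Ro.from_quat(s['tool_rot']).as_matrix();phi=np.degrees(np.arctan2(R[1,0],R[0,0]));p=s['position']
np.save('pics/h3.npy',env.capture('wrist'))
print(np.round(p,1),phi.round(2))
for dz in('18.5','20'): print(subprocess.run(['python3','held.py','hook_plate','h3',*[str(v) for v in (*p,phi)],dz,'0'],capture_output=True,text=True).stdout)
E
python3 hh.py
```

```text
time_s: 32.1
position: [562.9, -38.0, 182.9]
tool_rot: [0.157, 0.988, -0.0, -0.001]
wrist_force: [0.9, 0.4, -0.9]
grip_width: 16.6
grasp_force: 61.6
time_s: 32.6
position: [563.3, 50.9, 183.0]
tool_rot: [0.161, 0.987, -0.0, -0.0]
wrist_force: [-0.3, 0.5, -0.4]
grip_width: 16.6
grasp_force: 61.6
[563.3  50.9 183. ] 161.5
held [563.4  50.5] 159.87 cost 0.143
tray [589.4   3.8] -13.3
slot [562.   53.4] TCP goal [561.8  53.8] move mm [-1.4  2.9] units [-0.0072  0.0145] turn deg 6.83 az 0.019 tz to seat -0.8027 held offset in tool [-0.28 -0.29]

held [563.7  50.8] 160.51 cost 0.138
tray [589.4   3.8] -13.3
slot [562.   53.4] TCP goal [561.5  53.5] move mm [-1.7  2.6] units [-0.0086  0.0132] turn deg 6.19 az 0.0172 tz to seat -0.7952 held offset in tool [-0.49  0.02]
```

```bash
python3 -m inch '[{"tx":0.1,"ty":0.6,"tz":0.0,"ax":0.0,"ay":0.0,"az":0.0144},{"tx":0.1,"ty":0.6,"tz":0.0,"ax":0.0,"ay":0.0,"az":0.0144},{"tx":0.1,"ty":0.6,"tz":0.0,"ax":0.0,"ay":0.0,"az":0.0144},{"tx":0.1,"ty":0.6,"tz":0.0,"ax":0.0,"ay":0.0,"az":0.0144},{"tx":0.1,"ty":0.6,"tz":0.0,"ax":0.0,"ay":0.0,"az":0.0144},{"tx":0.1,"ty":0.6,"tz":0.0,"ax":0.0,"ay":0.0,"az":0.0144}]'
python3 hh.py; python3 - <<'E'
from h import *
s=env.state();C=cam('wrist',s);R=Ro.from_quat(s['tool_rot']).as_matrix();phi=np.arctan2(R[1,0],R[0,0]);c,sn=np.cos(phi),np.sin(phi);p=s['position'];z=p[2]-19.3
P=lambda x,y,zz:proj(C,[[p[0]+c*x-sn*y,p[1]+sn*x+c*y,z+zz]])[0].round(1)
for nm,q in dict(topEdgeTop=(42.5,30,12),topEdgeBot=(42.5,30,0),inner=(9.5,40,12),gripbotfront=(20,0,12),griptopfront=(20,0,42),legL=(30,64.5,12),bodyR=(35,-18.5,12)).items():print(nm,P(*q))
im=np.load('pics/h3.npy').astype(int)
for c0,c1 in((200,215),(225,235),(250,262),(270,280)):
    m=im[130:240,c0:c1].mean(1);print(c0,(m[:,0]-m[:,2]).astype(int).tolist())
m=im[185:195].mean(0);print((m[110:310,0]-m[110:310,2]).astype(int).tolist())
E
```

```text
time_s: 33.25
position: [583.4, 169.9, 183.2]
tool_rot: [0.117, 0.993, -0.0, -0.0]
wrist_force: [-0.9, 0.0, -0.7]
grip_width: 16.6
grasp_force: 61.6
[583.4 169.9 183.2] 166.6
held [583.5 169.8] 165.98 cost 0.191
tray [589.4   3.8] -13.3
slot [562.   53.4] TCP goal [562.   53.5] move mm [ -21.5 -116.3] units [-0.1073 -0.5817] turn deg 0.72 az 0.002 tz to seat -0.8035 held offset in tool [-0.07 -0.07]

held [583.9 169.9] 165.96 cost 0.17
tray [589.4   3.8] -13.3
slot [562.   53.4] TCP goal [561.6  53.5] move mm [ -21.8 -116.4] units [-0.1092 -0.5821] turn deg 0.74 az 0.0021 tz to seat -0.796 held offset in tool [-0.43  0.08]

topEdgeTop [200.5 166. ]
topEdgeBot [204.4 161. ]
inner [186.8 221.3]
gripbotfront [255.7 204.5]
griptopfront [255.5 228.3]
legL [140.1 187.8]
bodyR [289.2 179.2]
200 [4, 4, 4, 4, 4, 4, 5, 5, 4, 4, 5, 4, 5, 5, 5, 4, 4, 5, 4, 4, 5, 4, 5, 5, 5, 5, 5, 5, 4, 6, 15, 26, 30, 31, 33, 43, 50, 53, 53, 53, 53, 54, 54, 54, 54, 55, 55, 55, 55, 56, 56, 56, 56, 56, 56, 57, 56, 56, 56, 57, 56, 56, 57, 56, 56, 56, 56, 55, 54, 55, 55, 55, 55, 54, 53, 54, 54, 54, 55, 55, 55, 56, 57
[... 1406 characters left out ...]
, 56, 56, 55, 54, 50, 41, 34, 33, 28, 15, 5, 8, 30, 49, 55, 55, 55, 55, 56, 56, 56, 56, 56, 56, 56, 56, 56, 56, 56, 56, 56, 56, 55, 56, 56, 56, 56, 56, 57, 56, 56, 56, 57, 56, 56, 55, 56, 56, 56, 56, 56, 56, 56, 56, 56, 56, 56, 56, 56, 56, 56, 56, 56, 56, 56, 56, 56, 56, 56, 57, 56, 56, 56, 56, 56, 56, 56, 57, 57, 56, 56, 56, 56, 56, 56, 57, 56, 57, 56, 56, 57, 57, 57, 56, 57, 57, 58, 58, 57, 58, 58, 57, 56, 57, 56, 55, 56, 55, 55, 55, 54, 55, 54, 54, 53, 53, 54, 54, 54, 54, 55, 54, 54, 54, 55, 56, 56, 56, 56, 56, 56, 57, 57, 55, 55, 55, 55, 55, 55, 55, 55, 54, 54, 54, 54, 54, 53, 53, 53, 53, 52, 53, 52, 51, 51, 52, 52, 53, 52, 38, 14, 6, 5, 4, 5, 4, 5, 5, 5, 5, 5, 5, 5, 5, 5, 5, 5, 5, 4, 4]
```

Held hook is offset only about 0.5 mm along tool x. Go over the slot, stop just above the walls and correct.

```bash
python3 -m inch '[{"tx":-0.105,"ty":-0.5835,"tz":0.0,"ax":0.0,"ay":0.0,"az":0.0},{"tx":-0.105,"ty":-0.5835,"tz":0.0,"ax":0.0,"ay":0.0,"az":0.0},{"tx":-0.105,"ty":-0.5835,"tz":0.0,"ax":0.0,"ay":0.0,"az":0.0},{"tx":-0.105,"ty":-0.5835,"tz":-0.2,"ax":0.0,"ay":0.0,"az":0.0},{"tx":-0.105,"ty":-0.5835,"tz":-0.45,"ax":0.0,"ay":0.0,"az":0.0},{"tx":-0.105,"ty":-0.5835,"tz":-0.6,"ax":0.0,"ay":0.0,"az":0.0},{"tx":-0.105,"ty":-0.5835,"tz":-0.67,"ax":0.0,"ay":0.0,"az":0.0},{"tx":-0.105,"ty":-0.5835,"tz":-0.67,"ax":0.0,"ay":0.0,"az":0.0},{"tx":-0.105,"ty":-0.5835,"tz":-0.67,"ax":0.0,"ay":0.0,"az":0.0}]'; python3 st.py
```

```text
time_s: 34.2
position: [563.8, 54.4, 50.8]
tool_rot: [0.116, 0.993, 0.0, 0.001]
wrist_force: [1.2, 0.4, -0.5]
grip_width: 16.7
grasp_force: 61.6
34.3 [ 5.6437e+02  5.4590e+01  5.1470e+01  1.6667e+02  8.4000e-01  4.5000e-01
 -4.9000e-01] sd [0.44 0.15 0.48 0.01]
```

```bash
python3 -m inch '[{"tx":0.0,"ty":0.0,"tz":-0.05,"ax":0.0,"ay":0.0,"az":0.0},{"tx":0.0,"ty":0.0,"tz":-0.07,"ax":0.0,"ay":0.0,"az":0.0},{"tx":0.0,"ty":0.0,"tz":-0.07,"ax":0.0,"ay":0.0,"az":0.0},{"tx":0.0,"ty":0.0,"tz":-0.07,"ax":0.0,"ay":0.0,"az":0.0}]'; python3 st.py
```

```text
time_s: 34.7
position: [562.3, 54.9, 35.3]
tool_rot: [0.116, 0.993, -0.0, -0.0]
wrist_force: [0.3, 0.2, -1.1]
grip_width: 16.7
grasp_force: 61.6
34.8 [ 5.6249e+02  5.4870e+01  3.5440e+01  1.6670e+02  1.0000e-02  2.8000e-01
 -8.0000e-01] sd [0.12 0.01 0.11 0.  ]
```

```bash
python3 -m inch '[{"tx":0.0,"ty":-0.008,"tz":-0.02,"ax":0.0,"ay":0.0,"az":0.0},{"tx":0.0,"ty":-0.008,"tz":-0.02,"ax":0.0,"ay":0.0,"az":0.0},{"tx":0.0,"ty":-0.008,"tz":-0.02,"ax":0.0,"ay":0.0,"az":0.0}]'; python3 st.py
```

```text
time_s: 35.1
position: [562.3, 53.1, 31.2]
tool_rot: [0.116, 0.993, -0.0, -0.0]
wrist_force: [0.3, -0.6, -1.5]
grip_width: 16.6
grasp_force: 61.6
35.2 [ 5.6246e+02  5.3130e+01  3.1360e+01  1.6668e+02  5.0000e-01 -4.0000e-02
 -1.1300e+00] sd [0.09 0.02 0.08 0.  ]
```

On target. Lower gently.

```bash
python3 -m inch '[{"tx":0.0,"ty":0.0,"tz":-0.01,"ax":0.0,"ay":0.0,"az":0.0},{"tx":0.0,"ty":0.0,"tz":-0.02,"ax":0.0,"ay":0.0,"az":0.0},{"tx":0.0,"ty":0.0,"tz":-0.03,"ax":0.0,"ay":0.0,"az":0.0},{"tx":0.0,"ty":0.0,"tz":-0.035,"ax":0.0,"ay":0.0,"az":0.0},{"tx":0.0,"ty":0.0,"tz":-0.035,"ax":0.0,"ay":0.0,"az":0.0}]'; python3 st.py
```

```text
time_s: 35.7
position: [562.4, 53.2, 24.8]
tool_rot: [0.116, 0.993, -0.0, -0.0]
wrist_force: [-2.2, 0.7, 2.4]
grip_width: 16.5
grasp_force: 62.0
35.8 [ 5.6243e+02  5.3190e+01  2.4760e+01  1.6669e+02 -2.7900e+00  3.8000e-01
  3.3800e+00] sd [0.01 0.01 0.   0.  ]
```

```bash
python3 -m inch '[{"tx":0.0,"ty":0.0,"tz":0.0,"ax":0.0,"ay":0.0,"az":0.0},{"tx":0.0,"ty":0.0,"tz":0.0,"ax":0.0,"ay":0.0,"az":0.0},{"tx":0.0,"ty":0.0,"tz":0.0,"ax":0.0,"ay":0.0,"az":0.0},{"tx":0.0,"ty":0.0,"tz":0.2,"ax":0.0,"ay":0.0,"az":0.0},{"tx":0.0,"ty":0.0,"tz":0.45,"ax":0.0,"ay":0.0,"az":0.0},{"tx":0.0,"ty":0.0,"tz":0.7,"ax":0.0,"ay":0.0,"az":0.0},{"tx":0.25,"ty":-0.25,"tz":0.8,"ax":0.0,"ay":0.0,"az":0.0},{"tx":0.25,"ty":-0.25,"tz":0.8,"ax":0.0,"ay":0.0,"az":0.0},{"tx":0.25,"ty":-0.25,"tz":0.8,"ax":0.0,"ay":0.0,"az":0.0},{"tx":0.25,"ty":-0.25,"tz":0.8,"ax":0.0,"ay":0.0,"az":0.0}]' 0.6; python3 st.py; python3 all.py k7 corner_plate straight_plate elbow_plate hook_plate
```

```text
time_s: 36.8
position: [612.3, 3.0, 184.0]
tool_rot: [0.116, 0.993, 0.0, -0.0]
wrist_force: [-0.7, 0.7, -0.6]
grip_width: 34.2
grasp_force: 0.0
36.9 [ 6.1164e+02  3.4300e+00  1.8349e+02  1.6667e+02 -4.2000e-01  1.7000e-01
 -6.5000e-01] sd [0.48 0.3  0.39 0.03]
tray [588.94   3.46] -13.36 0.0148
corner_plate z 4 pos [560.4 -12.6] 76.6 cost 0.059 err tray [-0.04 -0.2  -0.02]
corner_plate z 6 pos [560.4 -12.4] 76.3 cost 0.067 err tray [-0.07 -0.01 -0.34]
straight_plate z 4 pos [615.6 -47.9] -14.2 cost 0.116 err tray [-2.18 -0.8  -0.88]
straight_plate z 6 pos [615.2 -47.6] -14.0 cost 0.121 err tray [-2.68 -0.62 -0.6 ]
elbow_plate z 4 pos [650.    6.3] -103.2 cost 0.074 err tray [0.74 0.82 0.15]
elbow_plate z 6 pos [649.2   6.1] -103.6 cost 0.075 err tray [ 0.06  0.46 -0.29]
hook_plate z 4 pos [561.8  53.5] 166.6 cost 0.036 err tray [0.05 0.44 0.  ]
hook_plate z 6 pos [561.5  53.4] 166.6 cost 0.043 err tray [-0.28  0.27 -0.01]
```

All plates are near nominal. Press-check the straight and hook heights.

```bash
python3 -m inch '[{"tx":0.018,"ty":-0.253,"tz":0.0,"ax":0.0,"ay":0.0,"az":0.0},{"tx":0.018,"ty":-0.253,"tz":-0.2,"ax":0.0,"ay":0.0,"az":0.0},{"tx":0.018,"ty":-0.253,"tz":-0.4,"ax":0.0,"ay":0.0,"az":0.0},{"tx":0.018,"ty":-0.253,"tz":-0.6,"ax":0.0,"ay":0.0,"az":0.0},{"tx":0.018,"ty":-0.253,"tz":-0.65,"ax":0.0,"ay":0.0,"az":0.0},{"tx":0.018,"ty":-0.253,"tz":-0.67,"ax":0.0,"ay":0.0,"az":0.0},{"tx":0.018,"ty":-0.253,"tz":-0.682,"ax":0.0,"ay":0.0,"az":0.0},{"tx":0.018,"ty":-0.253,"tz":-0.69,"ax":0.0,"ay":0.0,"az":0.0},{"tx":0.018,"ty":-0.253,"tz":-0.697,"ax":0.0,"ay":0.0,"az":0.0},{"tx":0.018,"ty":-0.253,"tz":-0.697,"ax":0.0,"ay":0.0,"az":0.0}]' 1; python3 st.py
python3 -m inch '[{"tx":0.0,"ty":0.0,"tz":0.2,"ax":0.0,"ay":0.0,"az":0.0},{"tx":-0.268,"ty":0.503,"tz":0.2,"ax":0.0,"ay":0.0,"az":0.0},{"tx":-0.268,"ty":0.503,"tz":0.2,"ax":0.0,"ay":0.0,"az":0.0},{"tx":-0.268,"ty":0.503,"tz":0.2,"ax":0.0,"ay":0.0,"az":0.0},{"tx":-0.268,"ty":0.503,"tz":0.1,"ax":0.0,"ay":0.0,"az":0.0},{"tx":-0.268,"ty":0.503,"tz":0.04,"ax":0.0,"ay":0.0,"az":0.0},{"tx":-0.268,"ty":0.503,"tz":0.02,"ax":0.0,"ay":0.0,"az":0.0},{"tx":-0.268,"ty":0.503,"tz":0.008,"ax":0.0,"ay":0.0,"az":0.0},{"tx":-0.268,"ty":0.503,"tz":0.0,"ax":0.0,"ay":0.0,"az":0.0},{"tx":-0.268,"ty":0.503,"tz":0.0,"ax":0.0,"ay":0.0,"az":0.0}]'; python3 st.py
```

```text
time_s: 38.2
position: [617.2, -47.4, 46.5]
tool_rot: [0.116, 0.993, 0.0, 0.001]
wrist_force: [0.8, 0.2, -0.1]
grip_width: 0.2
grasp_force: 0.0
38.3 [ 6.1697e+02 -4.7430e+01  4.6260e+01  1.6669e+02 -1.2000e-01 -1.6000e-01
  3.0000e-01] sd [0.13 0.01 0.16 0.  ]
time_s: 39.3
position: [562.4, 52.7, 46.1]
tool_rot: [0.116, 0.993, -0.0, -0.001]
wrist_force: [-4.0, 0.7, 5.4]
grip_width: -0.0
grasp_force: 3.0
39.4 [ 5.6241e+02  5.2650e+01  4.6060e+01  1.6663e+02 -4.4500e+00  5.3000e-01
  5.9500e+00] sd [0.01 0.02 0.01 0.  ]
```

Both lie flat. Lift clear, final check, hand in.

```bash
python3 -m inch '[{"tx":0.0,"ty":0.0,"tz":0.2,"ax":0.0,"ay":0.0,"az":0.0},{"tx":0.25,"ty":-0.25,"tz":0.45,"ax":0.0,"ay":0.0,"az":0.0},{"tx":0.25,"ty":-0.25,"tz":0.69,"ax":0.0,"ay":0.0,"az":0.0},{"tx":0.25,"ty":-0.25,"tz":0.69,"ax":0.0,"ay":0.0,"az":0.0},{"tx":0.25,"ty":-0.25,"tz":0.69,"ax":0.0,"ay":0.0,"az":0.0},{"tx":0.25,"ty":-0.25,"tz":0.69,"ax":0.0,"ay":0.0,"az":0.0}]' 0.6; python3 all.py k8 corner_plate straight_plate elbow_plate hook_plate | grep -v 'z 6'
```

```text
time_s: 40.0
position: [613.2, 2.5, 183.8]
tool_rot: [0.117, 0.993, 0.0, 0.001]
wrist_force: [-0.5, 0.5, -1.2]
grip_width: 34.1
grasp_force: 0.0
tray [589.05   3.74] -13.28 0.0158
corner_plate z 4 pos [561.  -12.8] 76.6 cost 0.076 err tray [ 0.5  -0.58 -0.1 ]
straight_plate z 4 pos [615.6 -47.7] -14.7 cost 0.108 err tray [-2.33 -1.   -1.38]
elbow_plate z 4 pos [649.8   6.6] -103.3 cost 0.076 err tray [ 0.43  0.74 -0.03]
hook_plate z 4 pos [562.1  53.4] 166.9 cost 0.027 err tray [0.32 0.15 0.14]
```

```bash
python3 -c "
from bench import env
print(env.hand_in())"
```

```text
the job is handed in; nothing more can be done
None
```

All four plates are in the aluminium tray with lips over tongues, and the job is handed in at about 40 s: the corner, elbow and hook plates measured within about 1 mm of their places, the straight plate about 2 mm off but clear of its neighbours; press checks put the elbow, hook and straight plates on the floor, and the corner plate was not press-checked.

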